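Shim the levelling stand and hold it

ROBOT

A 6-joint arm with a two-finger parallel gripper is mounted at the origin on the work surface. World frame = base frame: x ahead of the robot, y to its left, z up, the work surface at z = 0. Lengths are in m, angles in rad, forces in N, time in s.
With the tool pointing down it reaches from about 0.25 to 0.725 m from the base axis. Payload 4 kg.
Tool frame: the origin (TCP) lies at the very end of the fingers, on their centre line; the grasp point (between the pads) lies 19 mm behind it; x points along the fingers, y is the direction in which the jaws open and shut, and the axes are right-handed (so a half turn about x gives the same grasp; the last joint's range is limited). The gripper opens to 85 mm and grips with 20 to 120 N. Pads are 22 mm wide; open, the fingers measure 114 mm over their backs; the gripper's body (76 mm by 85 mm) begins 54 mm behind the grasp point. The pads swing forward as they close: fully open they stand 13 mm farther back than shut.
Start: joints at [-1.25, 0.241, 0.005, 1.335, 0, 1.571], TCP at [0.158, -0.474, 0.231] pointing down, gripper open.
Joint ranges: [-2.72, 2.72], [-1.05, 1.87], [-1.09, 1.28], [-1.99, 2.15], [-1.42, 1.44], [-3.14, 3.14]. Speed limits (rad/s): [2.79, 2.79, 3.14, 3.14, 3.14, 3.14].

INTERFACE

Orientations are given as a unit quaternion [x, y, z, w].
In Python, from workcell import get_obs, camera, job_done gives the robot as it stands. The module is installed in compiled form; this text tells all that it offers.
- The arm moves only by the tool arm_command, never from a script. Its argument "motion" is a list of rows, each an object of numbers: "x", "y", "z": the shift along the tool's x, y, z in m; "roll": the turn about the tool's x in rad; "fingers": the opening, from 0 (shut) to 1 (fully open). A call has 1 to 20 rows; each row shifts and turns the pose as measured when the row begins, along the tool's axes as they then stand; what a row does not reach is not made up. A row lasts 1/12 s, in which the tool goes at most 41.7 mm and 7.16 degrees, less where a joint would pass 70% of its speed; a pose out of reach is approached as far as the arm can. A call is refused whole if a number of a shift passes 0.0417 or a number of a turn 0.125, either way. A call with a gripper value outside its range is refused whole. The fingers move at their own pace and stop on an object; the grip force is fixed at half the most. Time passes only in rows, so rows that do not move let the fingers close. It gives the time, the measured TCP pose, the force and the opening at its end, in the units of the state.
- get_obs(): the state, without advancing time (a new reading comes with each control period).
- camera(name): name is "scene" or "side" or "wrist"; returns a dict with "frame" (420x560x3 uint8, red, green, blue), "intrinsics" (3x3 intrinsics, pixels), "rvec" (rotation vector, rad) and "tvec" (3), from world to camera coordinates, as OpenCV has them. Camera axes: x right, y down, z forward; pixel columns grow to the right and rows downward; lengths in m; the calibration is good to about 2 mm. A picture is of the moment at which its call begins. There is no depth.
- job_done(): hands the job in, once; it reports no verdict.
The state is a dict: "clock": time; "joint_pos": joint angles; "joint_vel": joint speeds; "tau": joint torques, N m; "eef_pos": TCP position; "tool_rot": TCP orientation; "ft_force": force on the tool from outside, world axes, zero at the start; "ft_torque": the same for the moment, N m; "grip_width": finger opening in m.
Only numpy, scipy, OpenCV 4.12 (cv2) and the standard library are available. Lean on these libraries where they do the work, as an engineer would, in place of code of your own. Each camera call takes 0.05 s, during which the arm holds its last target.

TASK

First push the black knob of the stop slide all the way in, which clears the mouth of the levelling stand. Then take the loose wooden wedge, slide it thin end first along the table into the mouth and under the front edge of the plate until the plate has just come up off its rests, about half a centimetre and never more than one centimetre, and finish while still holding the wedge there so that a colleague can set the screws. The wedge alone must lift the plate: do not touch the plate or the bowl on it, keep the bowl in its place, and leave everything else where it lies.

Things in the scene. Friction and masses are not known exactly. Their poses are not given: they have to be found in the camera images.
- stand: fixed aluminium levelling stand. Origin on the table under the middle of the plate's front edge; x points into the stand (the wedge's push direction, away from the robot), y left, z up. Two rests, 18 mm high, x 0 to 200 mm, flank an open channel 56 mm wide (y -28 to 28) whose floor is the bare table. Guide posts 58 mm high stand at x -28 to -6, y 77 to 93 and -93 to -77 mm
- plate_edge (a point): middle of the underside of the plate's front edge: 18 mm above the table when the plate lies on its rests, 23 mm when lifted by 5 mm
- plate: plywood plate lying on the rests, 200 mm square, 12 mm thick, front edge rounded (radius 6 mm), about 0.55 kg, hinged along its far edge; its front edge falls back when unsupported. Origin at the middle of its front edge, on the underside, x pointing away from the robot; tilts 0.026 rad for 5 mm of lift
- stop (a joint): travel of the stop slide, m: 0 to 0.012 at the start, 0.052 fully home. Moves along the stand's -y, takes about 4 N, stays where left. Its 44 mm wide tongue (3 to 45 mm above the table) bars the channel's mouth until it is home. Its bar crosses the mouth at x -22 to -14 mm, underside 43 mm up: the wedge's slope passes under it, the grip block must stay in front
- stop_knob (a point): middle of the outer face (towards the stand's +y) of the slide's knob: a black disc 28 mm across, 12 mm thick, its axis along the stand's y, centre 48 mm above the table; at x -18 mm in the stand's frame, and at y 157 mm less the slide's travel (105 mm when home)
- wedge_grip (a point): centre of the wedge's grip block, half-way up: an upright wooden block 30 x 30 mm, 60 mm tall, at the thick end; x points to the thin end. Ahead of the block (from x 15 mm) the wedge, 40 mm wide, slopes from 36 mm down to 6 mm high at its thin end (x 125 mm)
- wedge_tip (a point): middle of the wedge's thin end, 3 mm above its underside. Slid along the channel, the wedge first touches the plate with its thin end about 49 mm past the plate's front edge, then lifts the edge 1 mm per 3.7 mm: 5 mm of lift with the thin end about 68 mm past, the grip block's centre about 57 mm in front of the edge
- wedge: the loose wooden wedge, about 0.14 kg, flat underside on the table; origin under the centre of its grip block, x to the thin end, z up. Pushing it under the plate takes about 4 to 12 N
- bowl: white ceramic bowl, 130 mm across and 62 mm high, standing loose on the plate, centred about 120 mm behind the front edge; origin under its centre
- pot_small: bystander: small terracotta cup, 66 mm across, 42 mm high, to the right of the stand
- brush: bystander: brush 170 mm long, lying to the left of the stand
- pot_wide: bystander: blue bowl, 96 mm across, 50 mm high, left
- bottle: bystander: clear bottle, 60 mm across, 115 mm high, left
- blank: bystander: white bowl, 120 mm across, 65 mm high, far right
- spanner: bystander: steel spanner 160 mm long, left
- spatula: bystander: spatula 200 mm long, right
Things that resemble listed ones, but are neither listed nor needed, are in the scene too. Several things have the shape of the wedge; the one meant has the colours described above. Leave any green or red look-alike of the bowl alone.

How it is judged:
On the way, in this order (a step that is already met when the one before it is completed fails the run):
1. the stop slide is pushed fully home (value of joint stop above 0.048 m), for 0.1 s.
2. the wedge's thin end is in the channel under the plate's front edge (x of wedge_tip in the frame of stand above 0.01 m and y of wedge_tip in the frame of stand between -0.025 and 0.025 m and height (world z) of wedge_tip below 0.014 m), for 0.1 s.
At the end, for the whole second after the job is handed in: slide home (within 6 mm); plate edge lifted 2.5 to 10.5 mm and carried by the wedge (over 1 N); wedge flat (0.08 rad, under 6 mm up), still, in the channel, held or pressed by the fingers (over 1 N); bowl upright on the plate within 20 mm of its start (value of joint stop above 0.046 m and height (world z) of plate_edge between 0.0205 and 0.0285 m and contact force between wedge and plate above 1 N and contact force between the fingers and wedge above 1 N and x of wedge_tip in the frame of stand above 0.04 m and height (world z) of wedge below 0.006 m and angle between wedge's own z axis and vertical below 0.08 rad and linear speed of wedge below 0.01 m/s and angular speed of plate below 0.05 rad/s and z of bowl in the frame of plate between 0.005 and 0.03 m and angle between bowl's own z axis and vertical below 0.15 rad and distance of bowl from where it was at the start of the episode below 0.02 m); the arm keeps its last pose, push and grip.
It fails at once if the plate is lifted more than 12 mm (height (world z) of plate_edge above 0.03 m).
It fails at once if the robot touches the plate or the bowl (contact force between any of the fingers, the arm and plate above 1 N or contact force between any of the fingers, the arm and bowl above 1 N).
It fails at once if the bowl slides or tips (distance of bowl from where it was at the start of the episode above 0.025 m or angle between bowl's own z axis and vertical above 0.3 rad).
It fails at once if a bystander is moved more than 3 cm (distance of any of pot_small, brush, pot_wide, bottle, blank, spanner, spatula from where it was at the start of the episode above 0.03 m).
It also fails if it takes over 62 s, if anything falls off the work surface, if the arm or the gripper's body presses on something with over 40 N, if the wrist force passes 120 N, or if a joint passes its speed limit or range.

## Working session

There is one attempt and no reset: what is moved stays moved. The work goes in short steps, Python scripts to look and compute and a tool call to move; the robot and the scene stay as the last step left them, time stands still between calls to the robot, and variables do not carry over. Pictures are saved under pics/ and viewed, and the job is handed in when it is done.

Besides the shell and the picture viewer there is one more tool, called as name(argument=value, ...), one argument or row to a line, values as JSON. arm_command: Moves the arm, as the interface text tells. Its arguments: {"type":"object","properties":{"motion":{"type":"array","items":{"type":"object","properties":{"x":{"type":"number"},"y":{"type":"number"},"z":{"type":"number"},"roll":{"type":"number"},"fingers":{"type":"number"}}}}},"required":["motion"]}

```bash
mkdir -p pics; cat > h.py <<'E'
import numpy as np, cv2
from workcell import get_obs, camera, job_done
def snap(name,tag):
    c=camera(name); cv2.imwrite(f'pics/{tag}.png',c['frame'][:,:,::-1])
    np.savez(f'pics/{tag}.npz',K=c['intrinsics'],r=c['rvec'],t=c['tvec'],f=c['frame']); return c
def ld(tag):
    d=np.load(f'pics/{tag}.npz'); return d['K'],cv2.Rodrigues(d['r'])[0],d['t'].reshape(3),d['f']
def ray(tag,u,v,z):
    K,R,t,_=ld(tag); d=R.T@np.linalg.solve(K,[u,v,1]); o=-R.T@t
    return o+d*(z-o[2])/d[2]
def proj(tag,P):
    K,R,t,_=ld(tag); p=(R@np.atleast_2d(P).T).T+t; q=(K@p.T).T; return q[:,:2]/q[:,2:]
def crop(tag,x0,y0,x1,y1,out,s=None):
    f=ld(tag)[3][y0:y1,x0:x1,::-1]; s=s or min(800/(x1-x0),600/(y1-y0))
    cv2.imwrite(f'pics/{out}.png',cv2.resize(f,None,fx=s,fy=s,interpolation=cv2.INTER_CUBIC)); print(out,'scale',s)
E
python3 - <<'E'
from h import *
snap('scene','s0');snap('side','d0');snap('wrist','w0')
for t in('s0','d0','w0'):
    K,R,tt,_=ld(t);print(t,-R.T@tt,R[2],K[0,0])
o=get_obs();print(o['clock'],o['eef_pos'],o['tool_rot'],o['grip_width'])
E
```

```text
s0 [ 1.26600231 -0.43612043  0.8429886 ] [-0.63082191  0.37024534 -0.68189597] 399.45965232978205
d0 [0.029489   1.0975276  0.80752938] [ 0.35413703 -0.77258296 -0.52697488] 492.39188224946355
w0 [ 0.22337505 -0.45331365  0.37275458] [-0.25829295 -0.08390326 -0.96241623] 356.96828118844707
0.15 [ 0.15753735 -0.47404612  0.23063232] [-0.69795493 -0.11349168  0.69810351 -0.11238344] 0.08522322473408099
```

View pics/s0.png

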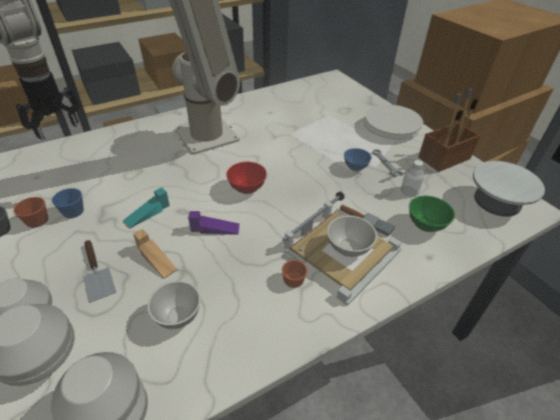

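View pics/d0.png

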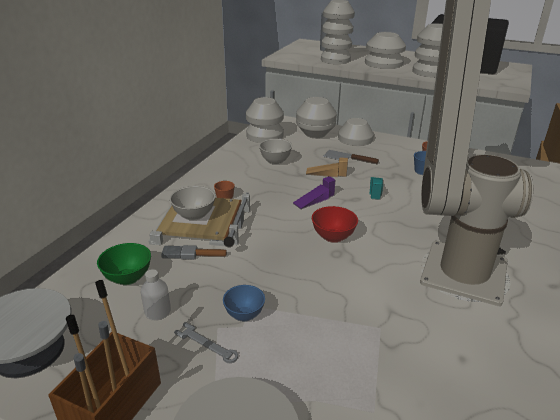

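View pics/w0.png

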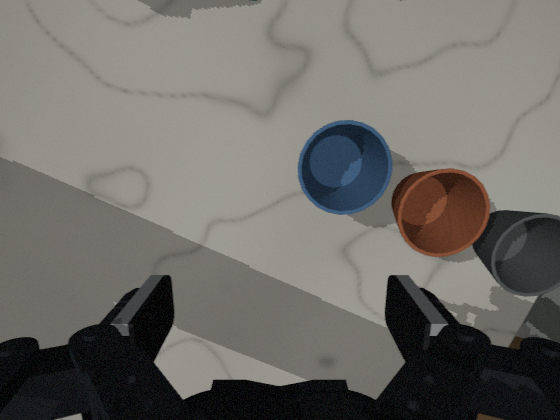

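The scene view shows three wedge shapes: teal (148,208), purple (215,223) and bare wood (155,253). The wooden one fits the description. The stand is at about (345,245), with the black knob at (340,196).

```bash
python3 - <<'E'
from h import *
crop('s0',120,220,190,285,'c1');crop('s0',275,180,415,300,'c2');crop('d0',290,145,360,185,'c3');crop('d0',140,170,260,260,'c4')
E
```

```text
c1 scale 9.23076923076923
c2 scale 5.0
c3 scale 11.428571428571429
c4 scale 6.666666666666667
```

View pics/c1.png

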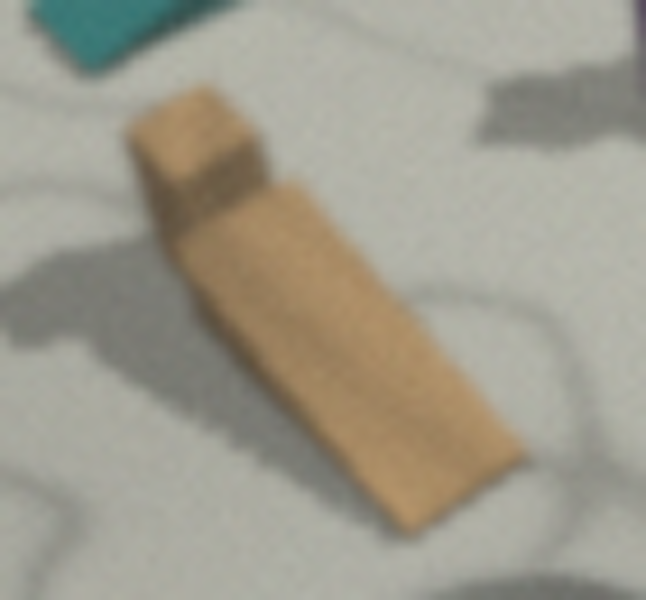

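View pics/c2.png

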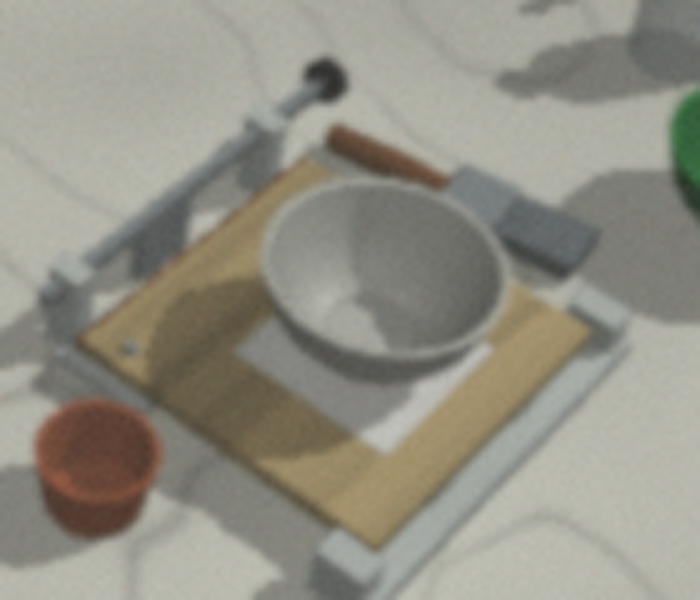

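View pics/c3.png

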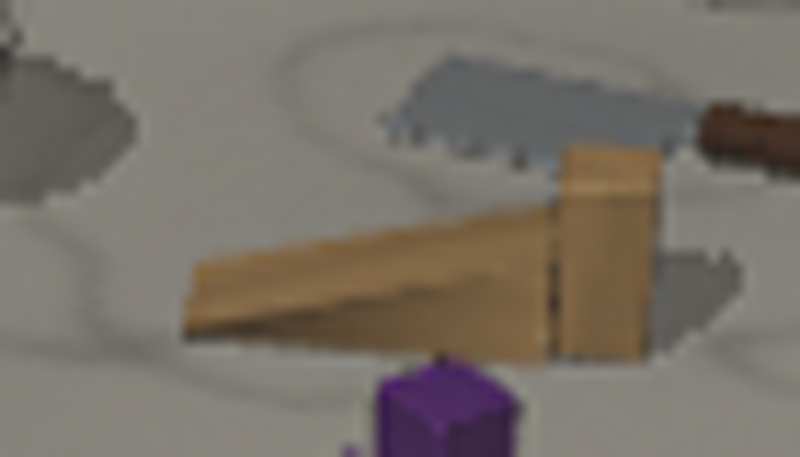

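View pics/c4.png

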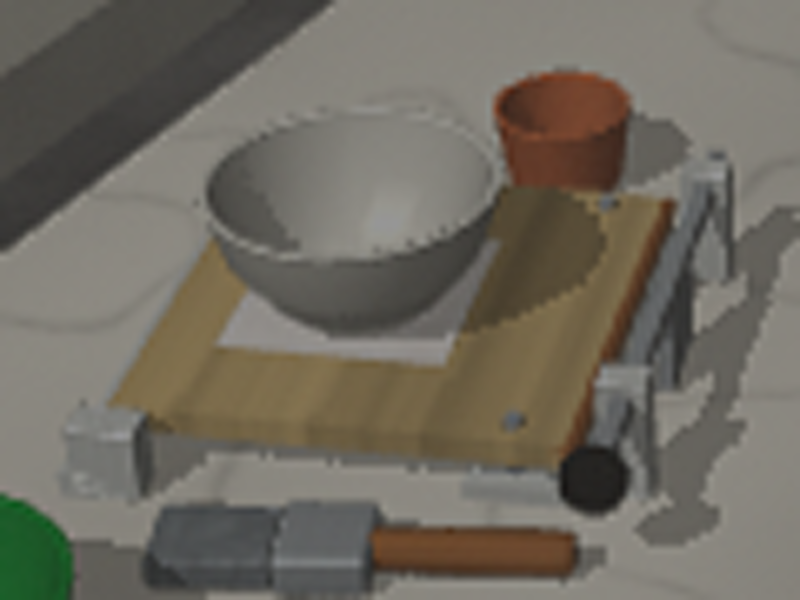

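```bash
cat > fit.py <<'E'
from h import *
from scipy.optimize import least_squares
def px(o,s,u,v): return (o[0]+(u+.5)/s-.5,o[1]+(v+.5)/s-.5)
def fit(obs,x0):
    def f(p,full=False):
        c,s=np.cos(p[2]),np.sin(p[2]);r=[]
        for tag,P,uv in obs:
            W=[p[0]+c*P[0]-s*P[1],p[1]+s*P[0]+c*P[1],P[2]]
            r.append(proj(tag,W)[0]-uv)
        return np.array(r).ravel()
    s=least_squares(f,x0,loss='soft_l1');return s.x,f(s.x).reshape(-1,2)
E
python3 - <<'E'
from fit import *
a=lambda u,v:px((120,220),9.2308,u,v); b=lambda u,v:px((290,145),11.4286,u,v)
tc=ray('s0',136,234,.06);tt=ray('s0',170.5,273,.006);print(tc,tt)
y0=np.arctan2(tt[1]-tc[1],tt[0]-tc[0])
cam=np.array([1.266,-.436])
T=[('s0',(.125,-.02,.006)),]
# determine left/right by projection
cands=[(sx*.015,sy*.015,.06) for sx in(-1,1) for sy in(-1,1)]+[(.125,.02,.006),(.125,-.02,.006)]
def near(tag,pts,p):
    out=[]
    c,s=np.cos(p[2]),np.sin(p[2])
    W=np.array([[p[0]+c*P[0]-s*P[1],p[1]+s*P[0]+c*P[1],P[2]] for P in cands]);q=proj(tag,W)
    for u in pts: out.append((tag,cands[np.argmin(((q-u)**2).sum(1))],np.array(u)))
    return out
p=(tc[0],tc[1],y0)
obs=near('s0',[a(130,132),a(205,88),a(262,135),a(188,180),a(410,530),a(522,458)],p)+near('d0',[b(565,150),b(662,150),b(660,192),b(562,190),b(200,262),b(188,322)],p)
s,r=fit(obs,p);print('wedge',s,np.degrees(s[2]));
for o,e in zip(obs,r):print(o[0],o[1],e.round(1))
a=lambda u,v:px((275,180),5,u,v); b=lambda u,v:px((140,170),6.6667,u,v)
obs=[('s0',(.003,-.1,.03),a(80,343)),('s0',(.003,.1,.03),a(310,158)),('s0',(.2,.1,.03),a(590,330)),('s0',(.2,-.1,.03),a(375,548)),
('s0',(-.017,.085,.058),a(265,120)),('s0',(-.017,-.085,.058),a(72,270)),
('d0',(.2,.1,.03),b(112,403)),('d0',(.003,.1,.03),b(562,450)),('d0',(.003,-.1,.03),b(670,200)),('d0',(-.017,.085,.058),b(625,380)),('d0',(-.017,-.085,.058),b(712,165))]
obs=[(t,P,np.array(u)) for t,P,u in obs]
c=ray('s0',*a(195,250),.03);e=ray('s0',*a(480,440),.03)
s,r=fit(obs,(c[0],c[1],np.arctan2(e[1]-c[1],e[0]-c[0])));print('stand',s,np.degrees(s[2]))
for o,e in zip(obs,r):print(o[0],o[1],e.round(1))
st=s
for tag,u in(('d0',b(593,480)),('s0',a(326,80))):
    w=ray(tag,*u,.048)-[*st[:2],0.048];c,si=np.cos(st[2]),np.sin(st[2]);print('knob in stand',c*w[0]+si*w[1],-si*w[0]+c*w[1])
np.save('stand.npy',st)
E
```

```text
[ 0.44964024 -0.3839195   0.06      ] [ 0.5751078  -0.34077172  0.006     ]
wedge [ 0.45227458 -0.37340521  0.25709708] 14.73057771173639
s0 (-0.015, -0.015, 0.06) [-1.4 -0.7]
s0 (-0.015, 0.015, 0.06) [ 0.4 -1.5]
s0 (0.015, 0.015, 0.06) [ 0.2 -0.8]
s0 (0.015, -0.015, 0.06) [-1.8  0. ]
s0 (0.125, -0.02, 0.006) [-0.6 -0.1]
s0 (0.125, 0.02, 0.006) [ 0.3 -0.8]
d0 (0.015, -0.015, 0.06) [-0.4 -0.8]
d0 (-0.015, -0.015, 0.06) [-0.1 -0.1]
d0 (-0.015, 0.015, 0.06) [-0.4  0.1]
d0 (0.015, 0.015, 0.06) [-0.7 -0.4]
d0 (0.125, -0.02, 0.006) [-0.7  0.1]
d0 (0.125, 0.02, 0.006) [-1.  0.]
stand [0.63683169 0.06207594 0.28515918] 16.338417664609658
s0 (0.003, -0.1, 0.03) [-0.5 -1.2]
s0 (0.003, 0.1, 0.03) [-1.3 -0.3]
s0 (0.2, 0.1, 0.03) [0.3 0.1]
s0 (0.2, -0.1, 0.03) [-0.2  0. ]
s0 (-0.017, 0.085, 0.058) [ 0.2 -0.5]
s0 (-0.017, -0.085, 0.058) [-0.3 -0.4]
d0 (0.2, 0.1, 0.03) [-1.2  0.3]
d0 (0.003, 0.1, 0.03) [ 0.7 -0.4]
d0 (0.003, -0.1, 0.03) [-0.2 -0.3]
d0 (-0.017, 0.085, 0.058) [-0.8 -0.9]
d0 (-0.017, -0.085, 0.058) [-1.4  0. ]
knob in stand -0.019216938779405696 0.14483685114611428
knob in stand -0.018340913040841414 0.14677994506197325
```

```bash
cat > plan.py <<'E'
from fit import *
from scipy.spatial.transform import Rotation as Ro
def tool():
    o=get_obs();return np.array(o['eef_pos']),Ro.from_quat(o['tool_rot']).as_matrix(),o
def to(target,yaw):
    p,R,o=tool(); d=R.T@(np.array(target)-p)
    # yaw of tool z axis wanted (mod pi)
    z=R[:,2];cur=np.arctan2(z[1],z[0]);dy=(yaw-cur+np.pi/2)%np.pi-np.pi/2
    print('pos',p.round(4),'d tool',d.round(4),'world-yaw turn',round(dy,3),'roll',round(-dy,3),'q',np.round(o['joint_pos'],2),'t',o['clock'],'F',np.round(o['ft_force'],1),'w',round(o['grip_width'],4))
    return d
def S(x,y,z=0):
    s=np.load('stand.npy');c,i=np.cos(s[2]),np.sin(s[2]);return np.array([s[0]+c*x-i*y,s[1]+i*x+c*y,z])
def inS(w):
    s=np.load('stand.npy');c,i=np.cos(s[2]),np.sin(s[2]);w=np.array(w)-[s[0],s[1],0];return np.array([c*w[0]+i*w[1],-i*w[0]+c*w[1],w[2]])
E
python3 - <<'E'
from plan import *
print(tool()[1].round(3)); print(S(-.018,.19)); to(S(-.018,.19,.2),.285+np.pi/2); to(S(-.018,.19,.2),.285)
for n,u,v,z in(('purpleblk',195,217,.06),('purple tip',239,228,.006),('red',247,175,.05),('teal',160,195,.06),('blue',357,160,.03),('brush',345,209,.01),('bottle top',418,165,.115),('spanner',387,160,.005)):
    w=ray('s0',u,v,z);print(n,w.round(3),inS(w).round(3))
E
```

```text
[[-0.     0.315 -0.949]
 [ 0.002 -0.949 -0.315]
 [-1.    -0.002 -0.   ]]
[0.56610964 0.23933957 0.        ]
pos [ 0.1575 -0.474   0.2306] d tool [ 0.0315 -0.5481 -0.6127] world-yaw turn 1.535 roll -1.535 q [-1.25  0.24  0.    1.34  0.    1.57] t 0.15 F [ 0.4 -0.7 -0.1] w 0.0852
pos [ 0.1575 -0.474   0.2306] d tool [ 0.0315 -0.5481 -0.6127] world-yaw turn -0.036 roll 0.036 q [-1.25  0.24  0.    1.34  0.    1.57] t 0.15 F [ 0.4 -0.7 -0.1] w 0.0852
purpleblk [ 0.465 -0.222  0.06 ] [-0.245 -0.225  0.06 ]
purple tip [ 0.515 -0.113  0.006] [-0.166 -0.134  0.006]
red [ 0.355 -0.004  0.05 ] [-0.289  0.016  0.05 ]
teal [ 0.327 -0.278  0.06 ] [-0.393 -0.239  0.06 ]
blue [0.44  0.376 0.03 ] [-0.1    0.357  0.03 ]
brush [0.603 0.205 0.01 ] [0.008 0.146 0.01 ]
bottle top [0.637 0.439 0.115] [0.106 0.361 0.115]
spanner [0.467 0.495 0.005] [-0.041  0.463  0.005]
```

arm_command(
  motion=[
    {"roll": 0.036,"fingers": 0,"y": -0.026,"z": -0.03},
    {"y": -0.027,"z": -0.03,"fingers": 0},
    {"y": -0.027,"z": -0.03,"fingers": 0},
    {"y": -0.027,"z": -0.03,"fingers": 0},
    {"y": -0.027,"z": -0.03,"fingers": 0},
    {"y": -0.027,"z": -0.03,"fingers": 0},
    {"y": -0.027,"z": -0.03,"fingers": 0},
    {"y": -0.027,"z": -0.03,"fingers": 0},
    {"y": -0.027,"z": -0.03,"fingers": 0},
    {"y": -0.027,"z": -0.03,"fingers": 0},
    {"y": -0.027,"z": -0.03,"fingers": 0},
    {"y": -0.027,"z": -0.03,"fingers": 0},
    {"y": -0.027,"z": -0.03,"fingers": 0},
    {"y": -0.027,"z": -0.03,"fingers": 0},
    {"y": -0.027,"z": -0.03,"fingers": 0},
    {"y": -0.027,"z": -0.03,"fingers": 0},
    {"y": -0.027,"z": -0.03,"fingers": 0},
    {"y": -0.027,"z": -0.03,"fingers": 0},
  ],
)

```text
schema error: expected keys x, y, z, roll, fingers
```

```bash
python3 - <<'E'
from plan import *
to(S(-.018,.19,.036),.285);print(inS(tool()[0]))
E
```

```text
pos [ 0.1575 -0.474   0.2306] d tool [ 0.1955 -0.5478 -0.6127] world-yaw turn -0.036 roll 0.036 q [-1.25  0.24  0.    1.34  0.    1.57] t 0.15 F [ 0.4 -0.7 -0.1] w 0.0852
[-0.61075555 -0.3796414   0.23063232]
```

All keys are required in every row.

arm_command(
  motion=[
    {"x": 0,"roll": 0.036,"fingers": 0,"y": -0.026,"z": -0.03},
    {"x": 0,"y": -0.027,"z": -0.03,"roll": 0,"fingers": 0},
    {"x": 0,"y": -0.027,"z": -0.03,"roll": 0,"fingers": 0},
    {"x": 0,"y": -0.027,"z": -0.03,"roll": 0,"fingers": 0},
    {"x": 0,"y": -0.027,"z": -0.03,"roll": 0,"fingers": 0},
    {"x": 0,"y": -0.027,"z": -0.03,"roll": 0,"fingers": 0},
    {"x": 0,"y": -0.027,"z": -0.03,"roll": 0,"fingers": 0},
    {"x": 0,"y": -0.027,"z": -0.03,"roll": 0,"fingers": 0},
    {"x": 0,"y": -0.027,"z": -0.03,"roll": 0,"fingers": 0},
    {"x": 0,"y": -0.027,"z": -0.03,"roll": 0,"fingers": 0},
    {"x": 0,"y": -0.027,"z": -0.03,"roll": 0,"fingers": 0},
    {"x": 0,"y": -0.027,"z": -0.03,"roll": 0,"fingers": 0},
    {"x": 0,"y": -0.027,"z": -0.03,"roll": 0,"fingers": 0},
    {"x": 0,"y": -0.027,"z": -0.03,"roll": 0,"fingers": 0},
    {"x": 0,"y": -0.027,"z": -0.03,"roll": 0,"fingers": 0},
    {"x": 0,"y": -0.027,"z": -0.03,"roll": 0,"fingers": 0},
  ],
)

```text
clock: 1.48
eef_pos: [0.5048, 0.0864, 0.2264]
tool_rot: [-0.7, -0.094, 0.702, -0.093]
ft_force: [0.3, -0.6, 0.4]
grip_width: -0.0
```

```bash
python3 - <<'E'
from plan import *
to(S(-.018,.19,.036),.285);print(inS(tool()[0]))
E
```

```text
pos [0.5048 0.0864 0.2264] d tool [ 0.1904 -0.1312 -0.0997] world-yaw turn 0.019 roll -0.019 q [0.17 0.27 0.03 1.33 0.   3.04] t 1.4833 F [ 0.3 -0.6  0.4] w -0.0
[-0.11984218  0.06045323  0.22641865]
```

arm_command(
  motion=[
    {"x": 0,"y": 0,"z": 0,"roll": -0.122,"fingers": 0},
    {"x": 0,"y": 0,"z": 0,"roll": -0.122,"fingers": 0},
    {"x": 0,"y": 0,"z": 0,"roll": -0.122,"fingers": 0},
    {"x": 0,"y": 0,"z": 0,"roll": -0.122,"fingers": 0},
    {"x": 0,"y": 0,"z": 0,"roll": -0.122,"fingers": 0},
    {"x": 0,"y": 0,"z": 0,"roll": -0.122,"fingers": 0},
    {"x": 0,"y": 0,"z": 0,"roll": -0.122,"fingers": 0},
    {"x": 0,"y": 0,"z": 0,"roll": -0.122,"fingers": 0},
    {"x": 0,"y": 0,"z": 0,"roll": -0.122,"fingers": 0},
    {"x": 0,"y": 0,"z": 0,"roll": -0.122,"fingers": 0},
    {"x": 0,"y": 0,"z": 0,"roll": -0.122,"fingers": 0},
    {"x": 0,"y": 0,"z": 0,"roll": -0.122,"fingers": 0},
    {"x": 0,"y": 0,"z": 0,"roll": -0.122,"fingers": 0},
  ],
)

```text
clock: 2.57
eef_pos: [0.5058, 0.0973, 0.218]
tool_rot: [0.41, 0.578, -0.416, 0.569]
ft_force: [0.2, 0.2, 0.7]
grip_width: 0.0
```

```bash
python3 - <<'E'
from plan import *
to(S(-.018,.19,.036),.285+np.pi/2);print(inS(tool()[0]))
E
```

```text
pos [0.5058 0.0973 0.218 ] d tool [ 0.1812  0.1049 -0.1146] world-yaw turn -0.038 roll 0.038 q [0.19 0.29 0.03 1.33 0.   1.44] t 2.5667 F [0.2 0.2 0.7] w 0.0
[-0.11585585  0.0706592   0.21802027]
```

arm_command(
  motion=[
    {"x": 0.0,"y": 0.026,"z": -0.029,"roll": 0.038,"fingers": 0},
    {"x": 0.0,"y": 0.026,"z": -0.029,"roll": 0,"fingers": 0},
    {"x": 0.0,"y": 0.026,"z": -0.029,"roll": 0,"fingers": 0},
    {"x": 0.02,"y": 0.026,"z": -0.025,"roll": 0,"fingers": 0},
    {"x": 0.035,"y": 0,"z": 0,"roll": 0,"fingers": 0},
    {"x": 0,"y": 0,"z": 0,"roll": 0,"fingers": 0},
  ],
)

```text
clock: 3.07
eef_pos: [0.573, 0.2385, 0.1582]
tool_rot: [0.42, 0.571, -0.428, 0.561]
ft_force: [-1.6, -0.6, -1.6]
grip_width: 0.0002
```

```bash
python3 - <<'E'
from plan import *
to(S(-.018,.19,.036),.285+np.pi/2);print(inS(tool()[0]));snap('wrist','w1')
E
```

```text
pos [0.573  0.2385 0.1582] d tool [ 0.1223 -0.0044 -0.0022] world-yaw turn 0.0 roll -0.0 q [0.39 0.53 0.24 1.3  0.01 1.68] t 3.0667 F [-1.6 -0.6 -1.6] w 0.0002
[-0.01161336  0.18727576  0.1581769 ]
```

View pics/w1.png

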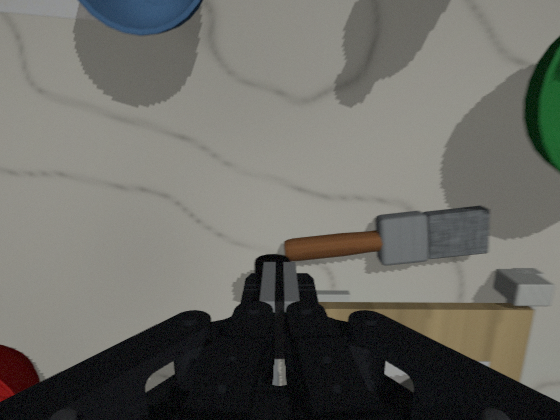

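The wrist view shows the knob at (272,262) below the closed fingertips, with the brush handle end at (287,250).

```bash
python3 - <<'E'
from plan import *
for n,u,v,z in(('brush end',287,250,.012),('knob top far',272,256,.06)): print(n,inS(ray('w1',u,v,z)).round(3))
print(proj('w1',[S(-.018,.1455,.062),S(-.018,.1335,.062),tool()[0]]))
E
```

```text
brush end [-0.007  0.146  0.012]
knob top far [-0.018  0.16   0.06 ]
[[271.99252742 275.21601223]
 [272.07711312 290.25244764]
 [283.10290501 282.83952665]]
```

arm_command(
  motion=[
    {"x": 0.04,"y": -0.004,"z": -0.003,"roll": 0,"fingers": 0},
    {"x": 0.035,"y": -0.001,"z": 0,"roll": 0,"fingers": 0},
    {"x": 0.025,"y": 0,"z": 0,"roll": 0,"fingers": 0},
    {"x": 0.007,"y": 0,"z": 0,"roll": 0,"fingers": 0},
    {"x": 0,"y": 0,"z": 0,"roll": 0,"fingers": 0},
  ],
)

```text
clock: 3.53
eef_pos: [0.575, 0.2413, 0.067]
tool_rot: [0.428, 0.566, -0.422, 0.565]
ft_force: [0.4, -1.0, -0.3]
grip_width: -0.0003
```

```bash
python3 - <<'E'
from plan import *
to(S(-.018,.16,.036),.285+np.pi/2);print(inS(tool()[0]));snap('side','d1');crop('d1',180,190,300,280,'c5')
E
```

```text
pos [0.575  0.2413 0.067 ] d tool [ 0.0308 -0.0092  0.0297] world-yaw turn 0.003 roll -0.003 q [0.39 0.59 0.09 1.07 0.01 1.68] t 3.5333 F [ 0.4 -1.  -0.3] w -0.0003
[-0.00890626  0.18941392  0.06702949]
c5 scale 6.666666666666667
```

View pics/c5.png

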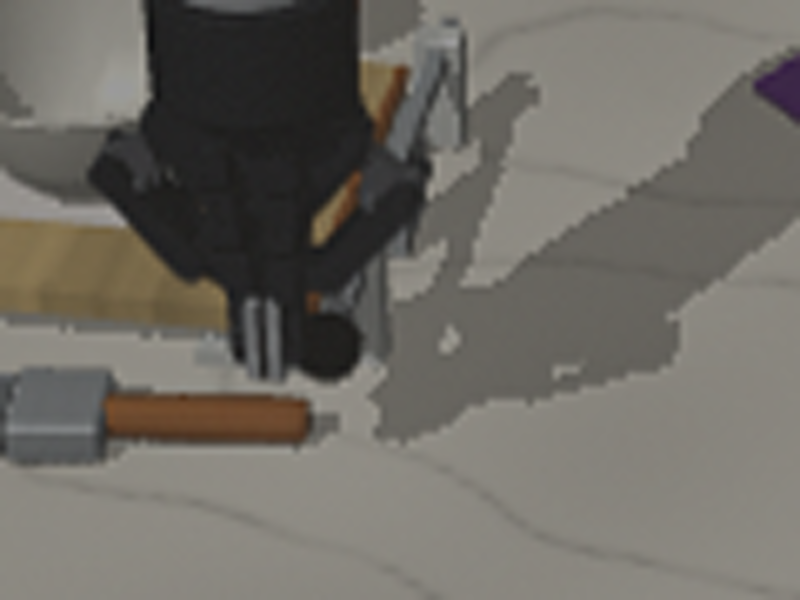

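arm_command(
  motion=[
    {"x": 0.02,"y": -0.009,"z": 0,"roll": 0,"fingers": 0},
    {"x": 0.012,"y": -0.002,"z": 0,"roll": 0,"fingers": 0},
    {"x": 0.0,"y": 0,"z": 0,"roll": 0,"fingers": 0},
  ],
)

```text
clock: 3.83
eef_pos: [0.5714, 0.2397, 0.045]
tool_rot: [0.433, 0.563, -0.417, 0.567]
ft_force: [-0.7, 0.8, 0.1]
grip_width: 0.0
```

```bash
python3 - <<'E'
from plan import *
to(S(-.018,.16,.036),.285+np.pi/2);print(inS(tool()[0]))
E
```

```text
pos [0.5714 0.2397 0.045 ] d tool [ 0.0087 -0.0052  0.029 ] world-yaw turn 0.005 roll -0.005 q [0.39 0.59 0.03 0.99 0.01 1.69] t 3.8333 F [-0.7  0.8  0.1] w 0.0
[-0.01280291  0.18885717  0.04501579]
```

arm_command(
  motion=[
    {"x": 0.009,"y": -0.006,"z": 0.01,"roll": 0,"fingers": 0},
    {"x": 0.001,"y": -0.001,"z": 0.012,"roll": 0,"fingers": 0},
    {"x": 0.0,"y": 0,"z": 0.008,"roll": 0,"fingers": 0},
  ],
)

```text
clock: 4.08
eef_pos: [0.5779, 0.2115, 0.0427]
tool_rot: [0.437, 0.562, -0.412, 0.569]
ft_force: [-0.8, 4.9, -2.9]
grip_width: -0.0
```

```bash
python3 - <<'E'
from plan import *
to(S(-.018,.115,.038),.285+np.pi/2);print(inS(tool()[0]))
snap('side','d2');crop('d2',180,190,300,280,'c6')
E
```

```text
pos [0.5779 0.2115 0.0427] d tool [ 0.0041 -0.0035  0.0451] world-yaw turn 0.002 roll -0.002 q [ 0.35  0.58 -0.    0.96  0.01  1.63] t 4.0833 F [-0.8  4.9 -2.9] w -0.0
[-0.01455041  0.16000247  0.04274511]
c6 scale 6.666666666666667
```

View pics/c6.png

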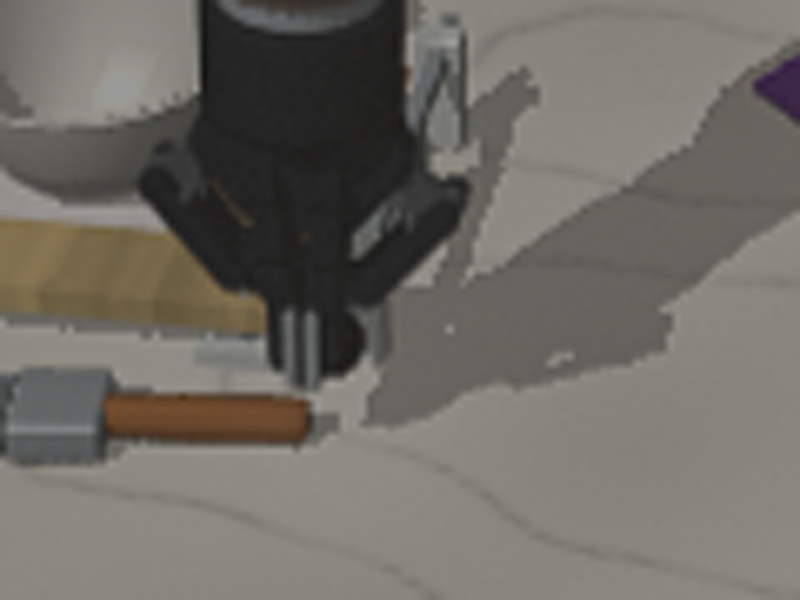

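arm_command(
  motion=[
    {"x": 0.002,"y": -0.003,"z": 0.01,"roll": 0,"fingers": 0},
    {"x": 0.002,"y": -0.003,"z": 0.01,"roll": 0,"fingers": 0},
    {"x": 0.0,"y": -0.001,"z": 0.01,"roll": 0,"fingers": 0},
  ],
)

```text
clock: 4.38
eef_pos: [0.5857, 0.1848, 0.044]
tool_rot: [0.442, 0.562, -0.406, 0.57]
ft_force: [-1.7, 3.4, -3.6]
grip_width: -0.0
```

```bash
python3 - <<'E'
from plan import *
to(S(-.018,.115,.038),.285+np.pi/2);print(inS(tool()[0]))
E
```

```text
pos [0.5857 0.1848 0.044 ] d tool [ 0.0055 -0.0037  0.0173] world-yaw turn 0.0 roll -0.0 q [ 0.3   0.56 -0.02  0.94  0.02  1.58] t 4.3833 F [-1.7  3.4 -3.6] w -0.0
[-0.01455138  0.13219689  0.04401188]
```

arm_command(
  motion=[
    {"x": 0.003,"y": -0.003,"z": 0.01,"roll": 0,"fingers": 0},
    {"x": 0.003,"y": -0.002,"z": 0.008,"roll": 0,"fingers": 0},
  ],
)

```text
clock: 4.55
eef_pos: [0.5892, 0.1704, 0.0417]
tool_rot: [0.446, 0.563, -0.4, 0.569]
ft_force: [-10.1, 23.5, 15.6]
grip_width: 0.0001
```

```bash
python3 - <<'E'
from plan import *
to(S(-.018,.115,.038),.285+np.pi/2);print(inS(tool()[0]))
E
```

```text
pos [0.5892 0.1704 0.0417] d tool [ 0.0035 -0.003   0.0025] world-yaw turn -0.003 roll 0.003 q [ 0.27  0.56 -0.04  0.92  0.03  1.55] t 4.55 F [-10.1  23.5  15.6] w 0.0001
[-0.01524091  0.11738913  0.04172901]
```

arm_command(
  motion=[
    {"x": 0,"y": 0,"z": 0.003,"roll": 0,"fingers": 0},
    {"x": 0,"y": 0,"z": 0.002,"roll": 0,"fingers": 0},
  ],
)

```text
clock: 4.72
eef_pos: [0.5888, 0.1709, 0.0425]
tool_rot: [0.448, 0.568, -0.396, 0.566]
ft_force: [-0.7, 7.3, -3.9]
grip_width: -0.0001
```

```bash
python3 - <<'E'
from plan import *
to(S(-.018,.115,.038),.285+np.pi/2);print(inS(tool()[0]))
E
```

```text
pos [0.5888 0.1709 0.0425] d tool [ 0.0042 -0.0028  0.0031] world-yaw turn -0.007 roll 0.007 q [ 0.26  0.56 -0.04  0.92  0.05  1.54] t 4.7167 F [-0.7  7.3 -3.9] w -0.0001
[-0.01545924  0.11792276  0.04245762]
```

arm_command(
  motion=[
    {"x": 0,"y": 0,"z": -0.03,"roll": 0,"fingers": 0},
    {"x": -0.04,"y": 0,"z": -0.01,"roll": 0,"fingers": 0},
    {"x": -0.04,"y": 0,"z": 0,"roll": 0,"fingers": 0},
    {"x": -0.04,"y": -0.02,"z": 0,"roll": 0,"fingers": 0},
    {"x": -0.02,"y": -0.035,"z": 0,"roll": 0,"fingers": 0},
    {"x": -0.01,"y": -0.035,"z": 0,"roll": 0,"fingers": 0},
  ],
)

```text
clock: 5.22
eef_pos: [0.4889, 0.1699, 0.1874]
tool_rot: [0.446, 0.565, -0.401, 0.567]
ft_force: [0.6, 0.1, 0.4]
grip_width: -0.0001
```

```bash
python3 - <<'E'
from plan import *
to(S(-.018,.115,.038),.285+np.pi/2);print(inS(tool()[0]));print(tool()[1].round(3))
snap('side','d3');crop('d3',140,170,260,260,'c7');snap('scene','s3');crop('s3',275,180,415,300,'c8')
E
```

```text
pos [0.4889 0.1699 0.1874] d tool [0.1529 0.0857 0.0355] world-yaw turn -0.001 roll 0.001 q [ 0.31  0.26 -0.09  1.17  0.03  1.6 ] t 5.2167 F [0.6 0.1 0.4] w -0.0001
[-0.11165128  0.14510683  0.1873552 ]
[[ 0.04   0.959  0.282]
 [ 0.049  0.28  -0.959]
 [-0.998  0.053 -0.036]]
c7 scale 6.666666666666667
c8 scale 5.0
```

View pics/c7.png

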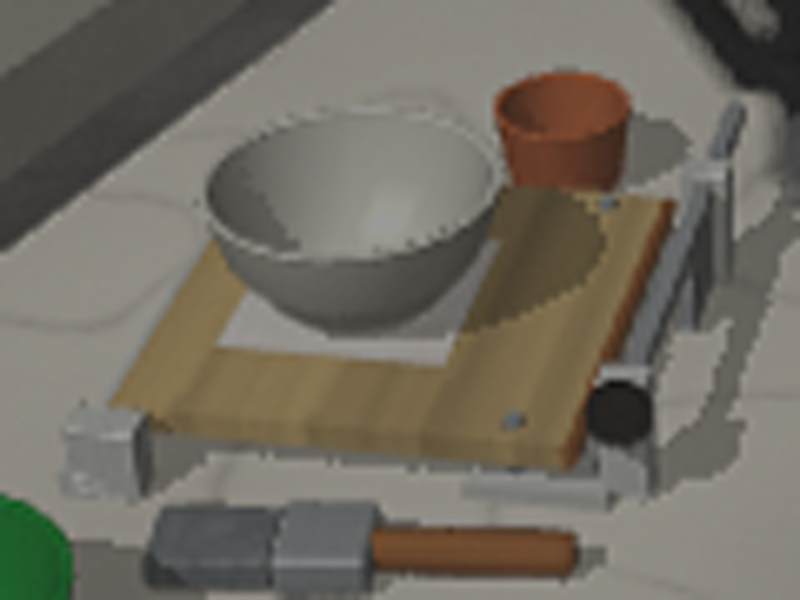

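View pics/c8.png

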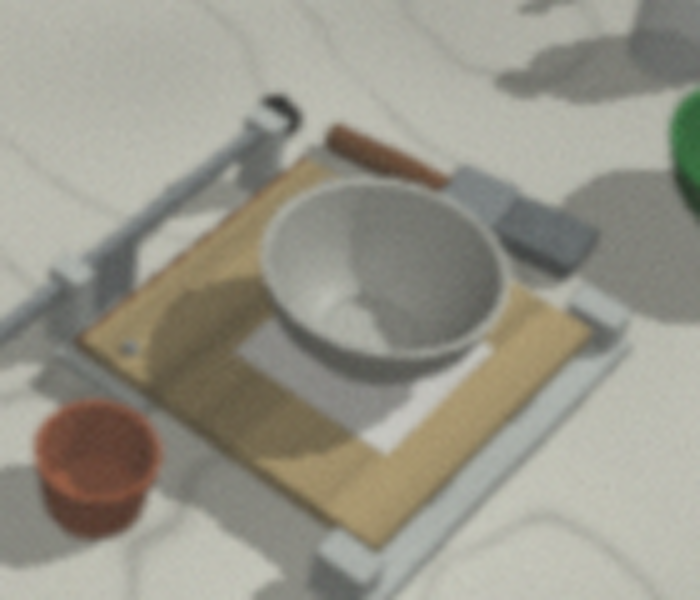

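Knob now sits against the left post (side crop c7 at (620,412)), so the slide is home, and plate and bowl are unmoved. Next, go to the wedge.

arm_command(
  motion=[
    {"x": 0,"y": -0.01,"z": 0.02,"roll": 0,"fingers": 1},
    {"x": 0,"y": -0.0134,"z": 0.0364,"roll": 0,"fingers": 1},
    {"x": 0,"y": -0.0134,"z": 0.0364,"roll": 0,"fingers": 1},
    {"x": 0,"y": -0.0134,"z": 0.0364,"roll": 0,"fingers": 1},
    {"x": 0,"y": -0.0134,"z": 0.0364,"roll": 0,"fingers": 1},
    {"x": 0,"y": -0.0134,"z": 0.0364,"roll": 0,"fingers": 1},
    {"x": 0,"y": -0.0134,"z": 0.0364,"roll": 0,"fingers": 1},
    {"x": 0,"y": -0.0134,"z": 0.0364,"roll": 0,"fingers": 1},
    {"x": 0,"y": -0.0134,"z": 0.0364,"roll": 0,"fingers": 1},
    {"x": 0,"y": -0.0134,"z": 0.0364,"roll": 0,"fingers": 1},
    {"x": 0,"y": -0.0134,"z": 0.0364,"roll": 0,"fingers": 1},
    {"x": 0,"y": -0.01,"z": 0.025,"roll": 0,"fingers": 1},
    {"x": 0,"y": 0,"z": 0.01,"roll": 0,"fingers": 1},
    {"x": 0,"y": 0,"z": 0,"roll": 0,"fingers": 1},
  ],
)

```text
clock: 6.48
eef_pos: [0.4551, -0.313, 0.168]
tool_rot: [0.442, 0.556, -0.409, 0.572]
ft_force: [0.3, -0.1, -0.0]
grip_width: 0.0856
```

```bash
python3 - <<'E'
from plan import *
to([.4523,-.3734,.15],.257);print(tool()[1].round(3))
w=ray('d3',140+620.5/6.6667-.5,170+412.5/6.6667-.5,.048);print('knob',inS(w))
E
```

```text
pos [ 0.4551 -0.313   0.168 ] d tool [ 0.0164 -0.0201  0.0575] world-yaw turn 1.55 roll -1.55 q [-0.63  0.36  0.    1.19  0.05  0.67] t 6.4833 F [ 0.3 -0.1 -0. ] w 0.0856
[[ 0.045  0.961  0.274]
 [ 0.024  0.273 -0.962]
 [-0.999  0.05  -0.011]]
knob [-0.01938528  0.09734478  0.048     ]
```

Slide measured travel ≈47.5 mm from a nonzero start, and it ended with a hard 23 N stop at the post, which is consistent with home. Now I'll roll over the wedge.

arm_command(
  motion=[
    {"x": 0,"y": -0.01,"z": 0.028,"roll": -0.11,"fingers": 1},
    {"x": 0,"y": -0.01,"z": 0.028,"roll": -0.12,"fingers": 1},
    {"x": 0,"y": 0,"z": 0,"roll": -0.12,"fingers": 1},
    {"x": 0,"y": 0,"z": 0,"roll": -0.12,"fingers": 1},
    {"x": 0,"y": 0,"z": 0,"roll": -0.12,"fingers": 1},
    {"x": 0,"y": 0,"z": 0,"roll": -0.12,"fingers": 1},
    {"x": 0,"y": 0,"z": 0,"roll": -0.12,"fingers": 1},
    {"x": 0,"y": 0,"z": 0,"roll": -0.12,"fingers": 1},
    {"x": 0,"y": 0,"z": 0,"roll": -0.12,"fingers": 1},
    {"x": 0,"y": 0,"z": 0,"roll": -0.12,"fingers": 1},
    {"x": 0,"y": 0,"z": 0,"roll": -0.12,"fingers": 1},
    {"x": 0,"y": 0,"z": 0,"roll": -0.12,"fingers": 1},
    {"x": 0,"y": 0,"z": 0,"roll": -0.12,"fingers": 1},
    {"x": 0,"y": 0,"z": 0,"roll": 0,"fingers": 1},
  ],
)

```text
clock: 7.65
eef_pos: [0.4494, -0.3743, 0.1611]
tool_rot: [-0.108, 0.687, 0.119, 0.709]
ft_force: [-0.2, -0.1, 0.0]
grip_width: 0.0854
```

```bash
python3 - <<'E'
from plan import *
to([.4523,-.3734,.09],.257);print(tool()[1].round(3));snap('wrist','w2')
E
```

```text
pos [ 0.4494 -0.3743  0.1611] d tool [ 0.0711 -0.0009  0.0007] world-yaw turn -0.065 roll 0.065 q [-0.71  0.44  0.1   1.23  0.03 -1.03] t 7.65 F [-0.2 -0.1  0. ] w 0.0854
[[ 0.028 -0.317  0.948]
 [ 0.021  0.949  0.316]
 [-0.999  0.011  0.033]]
```

View pics/w2.png

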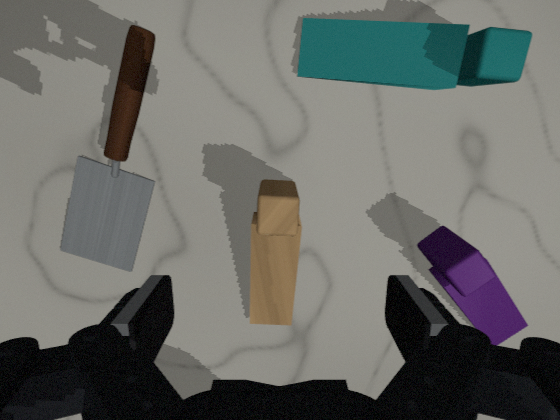

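Wrist view: the wooden wedge, block top around (279,213), thin end at about (271,324). It's centred between the fingers, with teal and purple look-alikes to the right.

```bash
python3 - <<'E'
from plan import *
p=(.4523,-.3734,.257);c,s=np.cos(p[2]),np.sin(p[2])
W=lambda x,y,z:np.array([p[0]+c*x-s*y,p[1]+s*x+c*y,z])
print(proj('w2',[W(*q) for q in((.015,.015,.06),(.015,-.015,.06),(-.015,.015,.06),(-.015,-.015,.06),(.125,.02,.006),(.125,-.02,.006),(.125,.02,0),(.125,-.02,0))]).round(0))
crop('w2',220,160,340,340,'c9')
E
```

```text
[[298. 239.]
 [256. 237.]
 [302. 199.]
 [258. 196.]
 [290. 326.]
 [249. 324.]
 [290. 323.]
 [249. 321.]]
c9 scale 3.3333333333333335
```

View pics/c9.png

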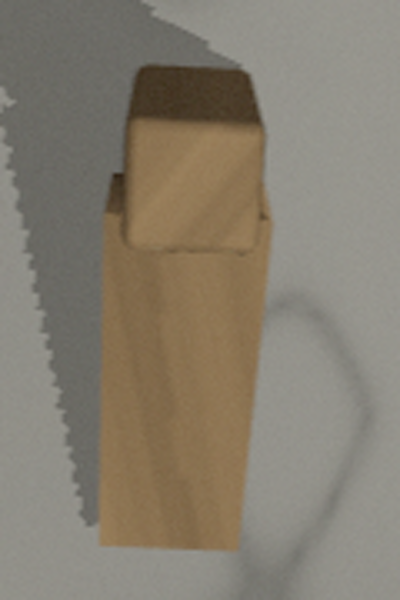

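arm_command(
  motion=[
    {"x": 0.02,"y": -0.001,"z": 0.001,"roll": 0.06,"fingers": 1},
    {"x": 0.03,"y": 0,"z": 0,"roll": 0,"fingers": 1},
    {"x": 0.02,"y": 0,"z": 0,"roll": 0,"fingers": 1},
    {"x": 0,"y": 0,"z": 0,"roll": 0,"fingers": 1},
  ],
)

```text
clock: 8.03
eef_pos: [0.4545, -0.3742, 0.0916]
tool_rot: [-0.082, 0.69, 0.09, 0.713]
ft_force: [-1.1, 0.4, -0.3]
grip_width: 0.0853
```

```bash
python3 - <<'E'
from plan import *
to([.4523,-.3734,.018],.257);print(tool()[1].round(3))
E
```

```text
pos [ 0.4545 -0.3742  0.0916] d tool [ 0.0735  0.0008 -0.0044] world-yaw turn 0.014 roll -0.014 q [-0.71  0.5   0.    1.06  0.03 -0.95] t 8.0333 F [-1.1  0.4 -0.3] w 0.0853
[[ 0.031 -0.241  0.97 ]
 [ 0.015  0.971  0.24 ]
 [-0.999  0.007  0.034]]
```

arm_command(
  motion=[
    {"x": 0.025,"y": 0.001,"z": -0.004,"roll": -0.014,"fingers": 1},
    {"x": 0.025,"y": 0,"z": 0,"roll": 0,"fingers": 1},
    {"x": 0.012,"y": 0,"z": 0,"roll": 0,"fingers": 1},
    {"x": 0,"y": 0,"z": 0,"roll": 0,"fingers": 1},
  ],
)

```text
clock: 8.37
eef_pos: [0.4534, -0.3739, 0.0305]
tool_rot: [-0.085, 0.69, 0.091, 0.713]
ft_force: [-0.1, 0.4, -0.8]
grip_width: 0.0852
```

```bash
python3 - <<'E'
from plan import *
to([.4523,-.3734,.018],.257);print(tool()[1].round(3))
E
```

```text
pos [ 0.4534 -0.3739  0.0305] d tool [ 0.0125  0.0007 -0.0014] world-yaw turn 0.008 roll -0.008 q [-0.71  0.56 -0.08  0.92  0.03 -0.95] t 8.3667 F [-0.1  0.4 -0.8] w 0.0852
[[ 0.032 -0.247  0.968]
 [ 0.012  0.969  0.247]
 [-0.999  0.004  0.034]]
```

arm_command(
  motion=[
    {"x": 0.01,"y": 0.001,"z": -0.001,"roll": -0.008,"fingers": 1},
    {"x": 0.002,"y": 0,"z": 0,"roll": 0,"fingers": 1},
    {"x": 0,"y": 0,"z": 0,"roll": 0,"fingers": 0.3},
    {"x": 0,"y": 0,"z": 0,"roll": 0,"fingers": 0},
    {"x": 0,"y": 0,"z": 0,"roll": 0,"fingers": 0},
    {"x": 0,"y": 0,"z": 0,"roll": 0,"fingers": 0},
    {"x": 0,"y": 0,"z": 0,"roll": 0,"fingers": 0},
    {"x": 0,"y": 0,"z": 0,"roll": 0,"fingers": 0},
  ],
)

```text
clock: 9.03
eef_pos: [0.4558, -0.3758, 0.0247]
tool_rot: [-0.09, 0.687, 0.09, 0.715]
ft_force: [0.6, 1.2, -2.2]
grip_width: 0.0297
```

```bash
python3 - <<'E'
from plan import *
to([.4523,-.3734,.018],.257);print(tool()[1].round(3));snap('side','d4');crop('d4',290,125,370,185,'c10')
E
```

```text
pos [ 0.4558 -0.3758  0.0247] d tool [ 0.0065  0.0032 -0.0031] world-yaw turn 0.002 roll -0.002 q [-0.7   0.56 -0.08  0.9   0.03 -0.96] t 9.0333 F [ 0.6  1.2 -2.2] w 0.0297
[[ 0.039 -0.252  0.967]
 [ 0.006  0.968  0.252]
 [-0.999 -0.005  0.039]]
c10 scale 10.0
```

View pics/c10.png

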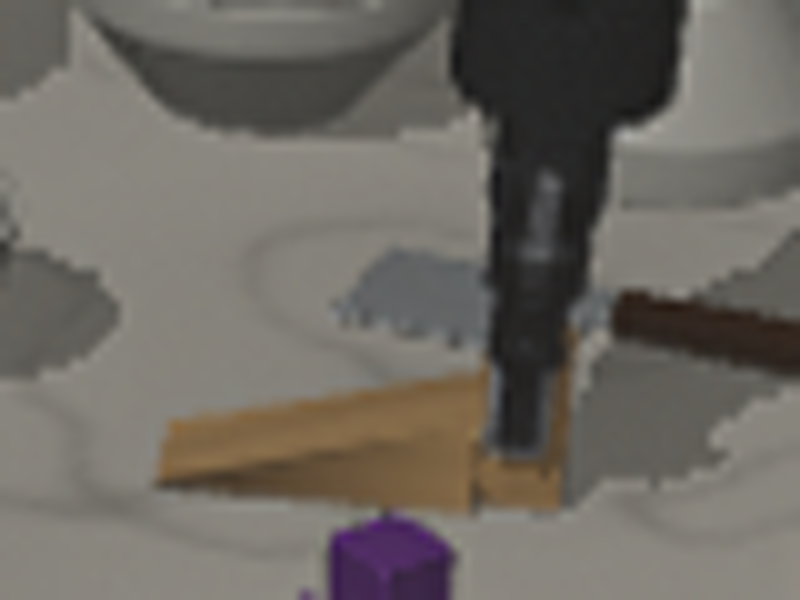

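arm_command(
  motion=[
    {"x": -0.015,"y": 0,"z": 0,"roll": 0,"fingers": 0},
    {"x": -0.025,"y": 0,"z": 0,"roll": 0,"fingers": 0},
    {"x": -0.03,"y": 0,"z": 0,"roll": 0,"fingers": 0},
    {"x": -0.025,"y": 0,"z": 0,"roll": 0,"fingers": 0},
    {"x": -0.005,"y": 0,"z": 0,"roll": 0,"fingers": 0},
  ],
)

```text
clock: 9.5
eef_pos: [0.4484, -0.3736, 0.1225]
tool_rot: [-0.086, 0.691, 0.093, 0.712]
ft_force: [0.2, -1.0, -1.0]
grip_width: 0.0294
```

```bash
python3 - <<'E'
from plan import *
to(S(-.19,0,.11),.285);print(tool()[1].round(3));snap('side','d5');crop('d5',280,105,380,180,'c11')
E
```

```text
pos [ 0.4484 -0.3736  0.1225] d tool [0.0178 0.3683 0.1016] world-yaw turn 0.031 roll -0.031 q [-0.71  0.46  0.03  1.13  0.03 -0.96] t 9.5 F [ 0.2 -1.  -1. ] w 0.0294
[[ 0.029 -0.252  0.967]
 [ 0.014  0.968  0.251]
 [-0.999  0.006  0.031]]
c11 scale 8.0
```

View pics/c11.png

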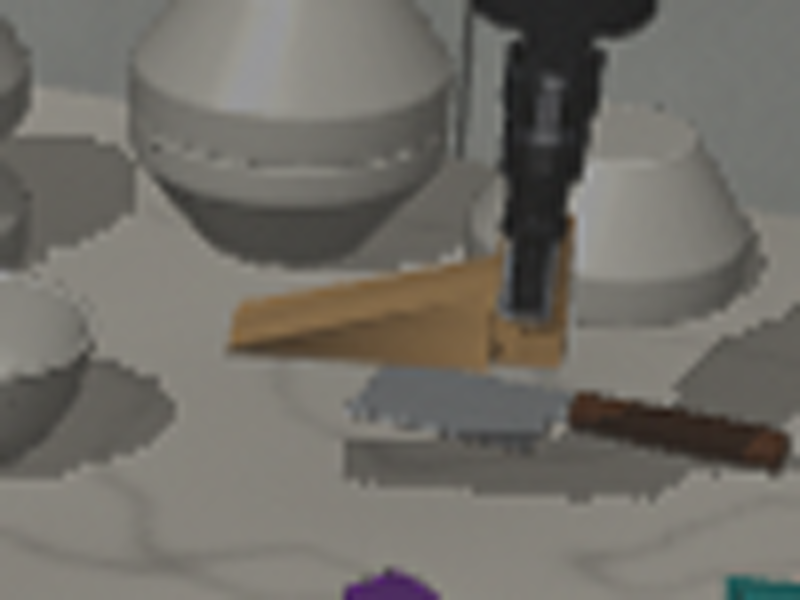

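The wedge is held and lifted level. Now I'll carry it over the purple look-alike to a spot in front of the mouth.

arm_command(
  motion=[
    {"x": 0,"y": 0.015,"z": 0.004,"roll": -0.031,"fingers": 0},
    {"x": 0,"y": 0.03,"z": 0.008,"roll": 0,"fingers": 0},
    {"x": 0,"y": 0.034,"z": 0.01,"roll": 0,"fingers": 0},
    {"x": 0,"y": 0.034,"z": 0.01,"roll": 0,"fingers": 0},
    {"x": 0,"y": 0.034,"z": 0.01,"roll": 0,"fingers": 0},
    {"x": 0,"y": 0.034,"z": 0.01,"roll": 0,"fingers": 0},
    {"x": 0,"y": 0.034,"z": 0.01,"roll": 0,"fingers": 0},
    {"x": 0,"y": 0.034,"z": 0.01,"roll": 0,"fingers": 0},
    {"x": 0,"y": 0.034,"z": 0.008,"roll": 0,"fingers": 0},
    {"x": 0,"y": 0.03,"z": 0.005,"roll": 0,"fingers": 0},
    {"x": 0,"y": 0.02,"z": 0,"roll": 0,"fingers": 0},
    {"x": 0,"y": 0.008,"z": 0,"roll": 0,"fingers": 0},
    {"x": 0,"y": 0,"z": 0,"roll": 0,"fingers": 0},
  ],
)

```text
clock: 10.63
eef_pos: [0.4233, -0.0074, 0.1051]
tool_rot: [-0.093, 0.697, 0.105, 0.703]
ft_force: [0.6, -0.7, -0.9]
grip_width: 0.0291
```

```bash
python3 - <<'E'
from plan import *
to(S(-.19,0,.035),.285);print(tool()[1].round(3),inS(tool()[0]));snap('wrist','w3');snap('scene','s5');crop('s5',190,120,390,270,'c12')
E
```

```text
pos [ 0.4233 -0.0074  0.1051] d tool [0.0705 0.0056 0.0337] world-yaw turn 0.004 roll -0.004 q [-0.03  0.19 -0.41  0.96  0.02 -0.31] t 10.6333 F [ 0.6 -0.7 -0.9] w 0.0291
[[ 0.006 -0.277  0.961]
 [ 0.018  0.961  0.277]
 [-1.     0.016  0.01 ]] [-0.2244602  -0.0065735   0.10508821]
c12 scale 4.0
```

View pics/c12.png

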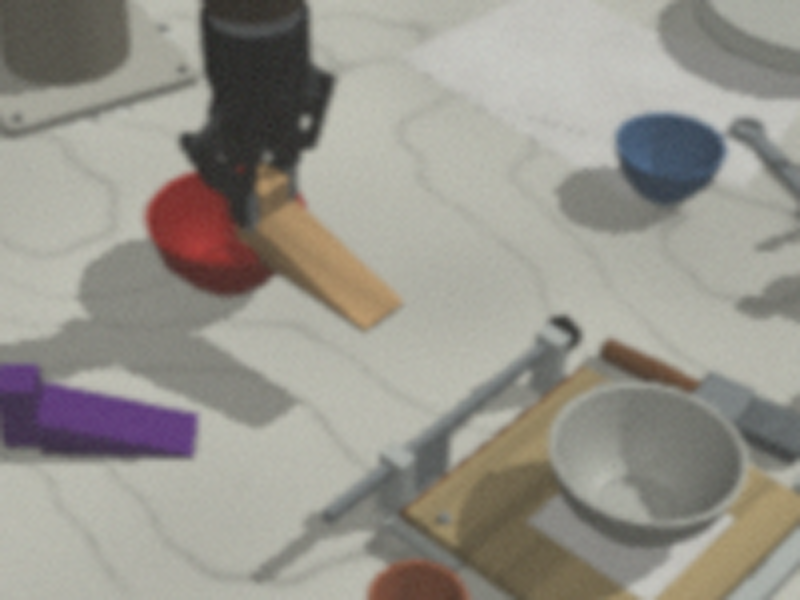

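View pics/w3.png

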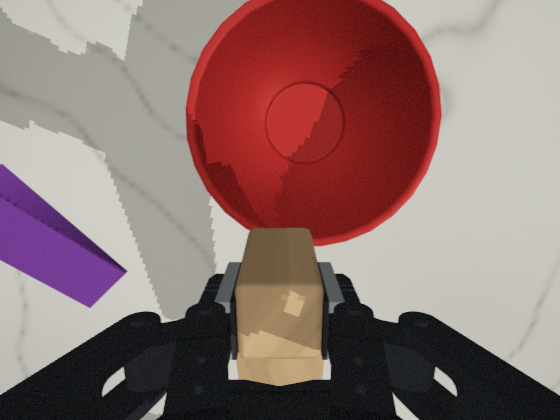

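arm_command(
  motion=[
    {"x": 0,"y": 0.003,"z": 0.02,"roll": -0.004,"fingers": 0},
    {"x": 0,"y": 0.003,"z": 0.016,"roll": 0,"fingers": 0},
    {"x": 0.025,"y": 0,"z": 0.002,"roll": 0,"fingers": 0},
    {"x": 0.025,"y": 0,"z": 0,"roll": 0,"fingers": 0},
    {"x": 0.01,"y": 0,"z": 0,"roll": 0,"fingers": 0},
    {"x": 0,"y": 0,"z": 0,"roll": 0,"fingers": 0},
  ],
)

```text
clock: 11.23
eef_pos: [0.4661, -0.0002, 0.0433]
tool_rot: [-0.091, 0.695, 0.099, 0.706]
ft_force: [-0.8, 0.7, -1.3]
grip_width: 0.0295
```

```bash
python3 - <<'E'
from plan import *
to(S(-.19,0,.0247),.285);print(tool()[1].round(3),inS(tool()[0]));snap('side','d6');crop('d6',215,165,315,240,'c13')
E
```

```text
pos [ 4.661e-01 -2.000e-04  4.330e-02] d tool [ 0.0186  0.0114 -0.0091] world-yaw turn 0.016 roll -0.016 q [-0.01  0.34 -0.4   0.82  0.01 -0.28] t 11.2333 F [-0.8  0.7 -1.3] w 0.0295
[[ 0.014 -0.266  0.964]
 [ 0.013  0.964  0.266]
 [-1.     0.009  0.017]] [-0.18141069 -0.01174381  0.04334212]
c13 scale 8.0
```

View pics/c13.png

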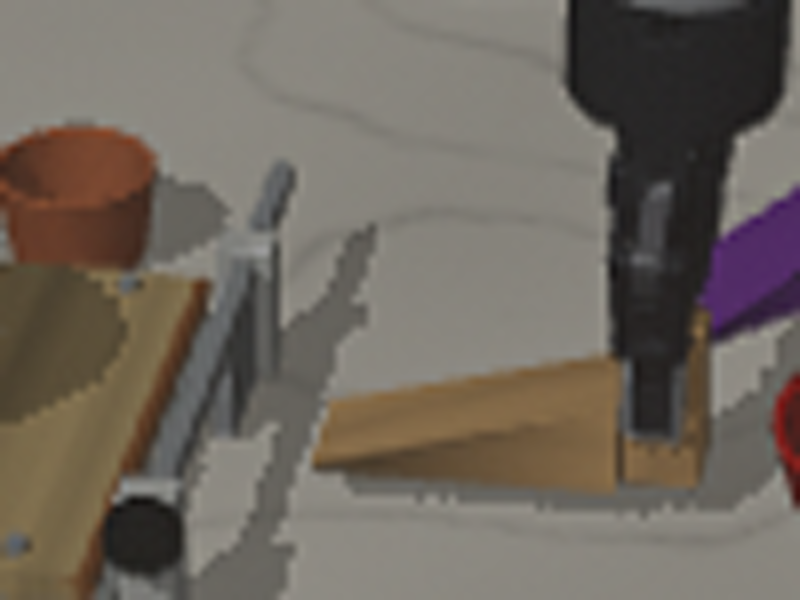

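arm_command(
  motion=[
    {"x": 0.006,"y": 0.008,"z": -0.004,"roll": -0.016,"fingers": 0},
    {"x": 0.006,"y": 0.004,"z": -0.003,"roll": 0,"fingers": 0},
    {"x": 0.004,"y": 0,"z": 0,"roll": 0,"fingers": 0},
    {"x": 0,"y": 0,"z": 0,"roll": 0,"fingers": 0},
  ],
)

```text
clock: 11.62
eef_pos: [0.4574, 0.0078, 0.0284]
tool_rot: [-0.096, 0.693, 0.103, 0.707]
ft_force: [-0.2, -0.8, -2.2]
grip_width: 0.0293
```

```bash
python3 - <<'E'
from plan import *
to(S(-.19,0,.0247),.285);print(tool()[1].round(3),inS(tool()[0]))
E
```

```text
pos [0.4574 0.0078 0.0284] d tool [ 0.0036  0.0015 -0.0026] world-yaw turn 0.003 roll -0.003 q [ 0.01  0.35 -0.44  0.77  0.01 -0.27] t 11.6167 F [-0.2 -0.8 -2.2] w 0.0293
[[ 0.017 -0.278  0.96 ]
 [ 0.013  0.961  0.278]
 [-1.     0.007  0.02 ]] [-0.18748395 -0.00158063  0.02835407]
```

arm_command(
  motion=[
    {"x": 0.003,"y": 0.001,"z": 0,"roll": -0.003,"fingers": 0},
    {"x": 0.002,"y": 0,"z": 0,"roll": 0,"fingers": 0},
  ],
)

```text
clock: 11.78
eef_pos: [0.4577, 0.009, 0.0243]
tool_rot: [-0.097, 0.692, 0.104, 0.707]
ft_force: [-3.6, -0.5, 6.6]
grip_width: 0.029
```

```bash
python3 - <<'E'
from plan import *
to(S(-.19,0,.0247),.285);print(tool()[1].round(3),inS(tool()[0]));snap('scene','s6');crop('s6',250,130,390,235,'c14');snap('side','d7');crop('d7',215,165,315,240,'c15')
E
```

```text
pos [0.4577 0.009  0.0243] d tool [-0.0004  0.0005 -0.0032] world-yaw turn -0.0 roll 0.0 q [ 0.01  0.35 -0.44  0.75  0.01 -0.27] t 11.7833 F [-3.6 -0.5  6.6] w 0.029
[[ 0.019 -0.282  0.959]
 [ 0.013  0.96   0.281]
 [-1.     0.007  0.022]] [-0.18680814 -0.00052579  0.02434603]
c14 scale 5.714285714285714
c15 scale 8.0
```

View pics/c14.png

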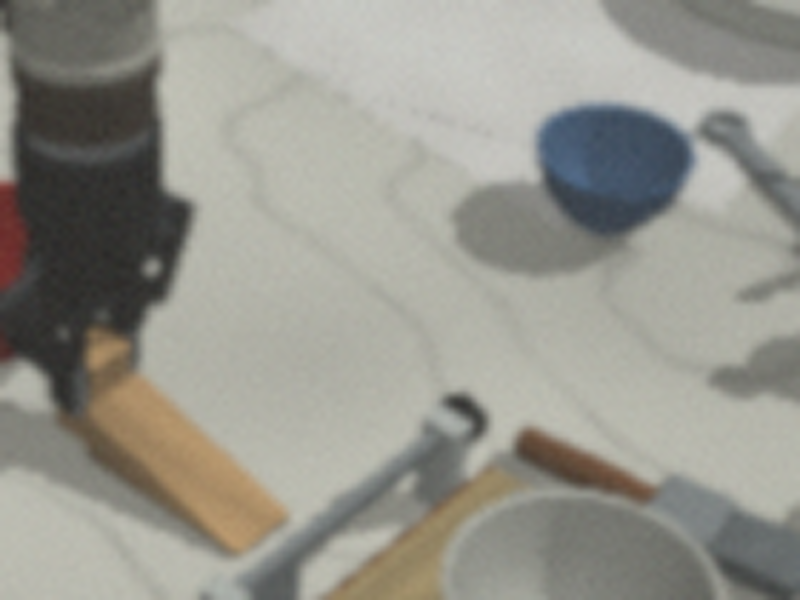

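View pics/c15.png

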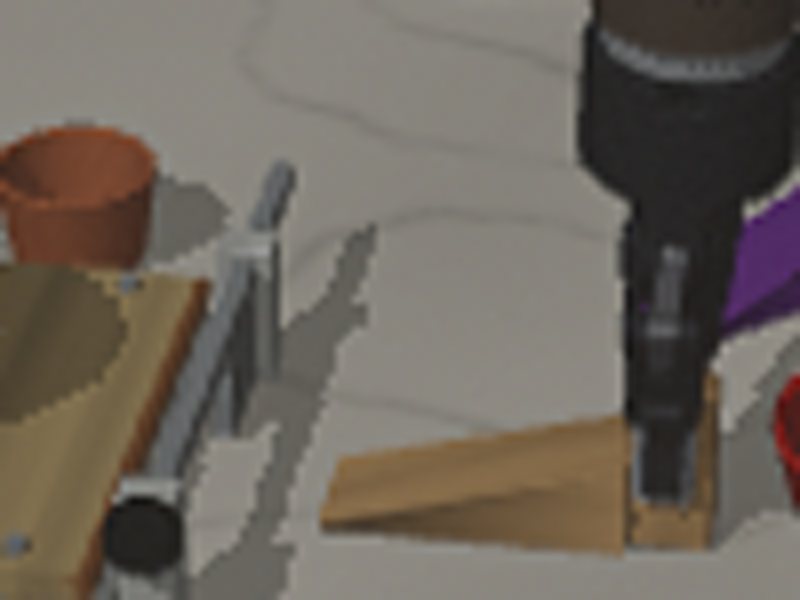

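```bash
python3 - <<'E'
from plan import *
a=lambda u,v:px((250,130),5.7143,u,v); b=lambda u,v:px((215,165),8,u,v)
for n,t,u,z in(('s R','s6',a(238,553),.006),('s L','s6',a(287,517),.006),('d L','d7',b(324,516),.006),('d R','d7',b(341,459),.006)):
    print(n,inS(ray(t,*u,z)).round(4))
print('tcp',inS(tool()[0]))
E
```

```text
s R [-0.0622 -0.0217  0.006 ]
s L [-0.0616  0.0158  0.006 ]
d L [-0.0656  0.017   0.006 ]
d R [-0.065  -0.0203  0.006 ]
tcp [-0.18670102 -0.00055058  0.02439849]
```

arm_command(
  motion=[
    {"x": 0,"y": 0.002,"z": 0.008,"roll": 0,"fingers": 0},
    {"x": 0,"y": 0,"z": 0.012,"roll": 0,"fingers": 0},
    {"x": 0.0005,"y": 0,"z": 0.012,"roll": 0,"fingers": 0},
    {"x": 0.0005,"y": 0,"z": 0.008,"roll": 0,"fingers": 0},
  ],
)

```text
clock: 12.22
eef_pos: [0.4963, 0.0224, 0.0253]
tool_rot: [-0.097, 0.692, 0.103, 0.708]
ft_force: [0.5, 0.0, -1.8]
grip_width: 0.0295
```

```bash
python3 - <<'E'
from plan import *
to(S(-.055,.002,.0245),.285);print(tool()[1].round(3),inS(tool()[0]))
E
```

```text
pos [0.4963 0.0224 0.0253] d tool [0.0029 0.0006 0.091 ] world-yaw turn 0.001 roll -0.001 q [ 0.04  0.41 -0.34  0.8   0.01 -0.25] t 12.2167 F [ 0.5  0.  -1.8] w 0.0295
[[ 0.02  -0.281  0.96 ]
 [ 0.012  0.96   0.28 ]
 [-1.     0.006  0.023]] [-0.1460347   0.00142466  0.02530323]
```

arm_command(
  motion=[
    {"x": 0.001,"y": 0,"z": 0.012,"roll": 0,"fingers": 0},
    {"x": 0.001,"y": 0,"z": 0.012,"roll": 0,"fingers": 0},
    {"x": 0.0005,"y": 0,"z": 0.012,"roll": 0,"fingers": 0},
    {"x": 0.0005,"y": 0,"z": 0.006,"roll": 0,"fingers": 0},
  ],
)

```text
clock: 12.55
eef_pos: [0.5403, 0.0351, 0.0244]
tool_rot: [-0.097, 0.691, 0.103, 0.708]
ft_force: [-0.5, -1.0, 0.1]
grip_width: 0.0295
```

```bash
python3 - <<'E'
from plan import *
to(S(-.055,.002,.0245),.285);print(tool()[1].round(3),inS(tool()[0]));snap('side','d8');crop('d8',180,170,280,245,'c16');snap('scene','s8');crop('s8',270,150,390,240,'c17')
E
```

```text
pos [0.5403 0.0351 0.0244] d tool [0.0011 0.0008 0.0452] world-yaw turn 0.001 roll -0.001 q [ 0.06  0.48 -0.22  0.84  0.01 -0.23] t 12.55 F [-0.5 -1.   0.1] w 0.0295
[[ 0.022 -0.281  0.96 ]
 [ 0.012  0.96   0.281]
 [-1.     0.005  0.025]] [-0.10020899  0.00126396  0.02443919]
c16 scale 8.0
c17 scale 6.666666666666667
```

View pics/c16.png

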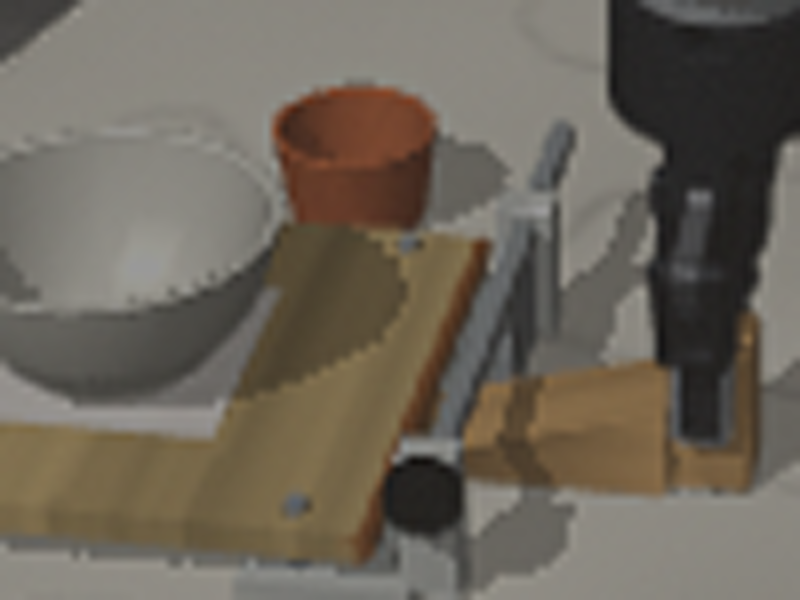

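View pics/c17.png

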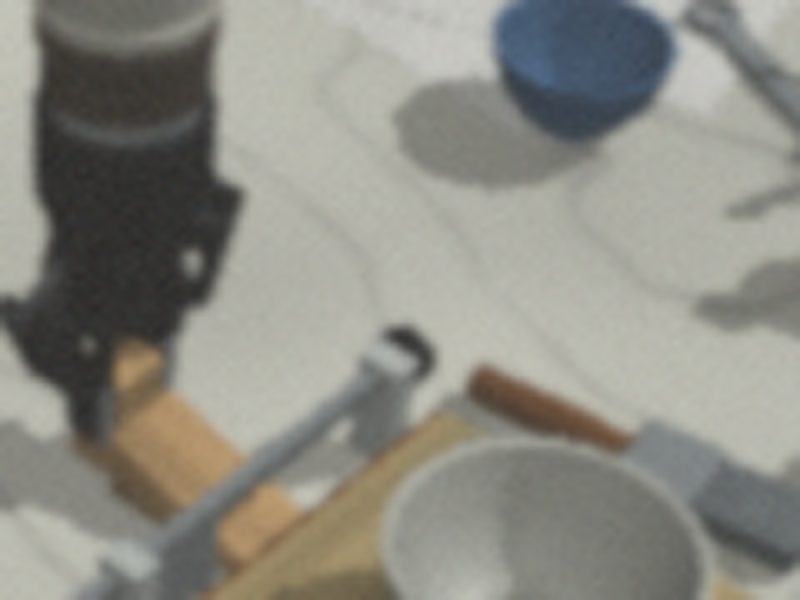

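arm_command(
  motion=[
    {"x": 0.001,"y": 0,"z": 0.01,"roll": 0,"fingers": 0},
    {"x": 0.001,"y": 0,"z": 0.01,"roll": 0,"fingers": 0},
    {"x": 0.0005,"y": 0,"z": 0.005,"roll": 0,"fingers": 0},
  ],
)

```text
clock: 12.9
eef_pos: [0.5601, 0.0407, 0.0242]
tool_rot: [-0.098, 0.694, 0.102, 0.706]
ft_force: [-2.0, -0.7, 3.5]
grip_width: 0.0294
```

```bash
python3 - <<'E'
from plan import *
to(S(-.055,.002,.0245),.285);print(inS(tool()[0]))
E
```

```text
pos [0.5601 0.0407 0.0242] d tool [0.0001 0.001  0.0247] world-yaw turn 0.001 roll -0.001 q [ 0.07  0.52 -0.16  0.87  0.01 -0.22] t 12.9 F [-2.  -0.7  3.5] w 0.0294
[-0.07966417  0.00106046  0.02415863]
```

arm_command(
  motion=[
    {"x": 0.0005,"y": 0,"z": 0.006,"roll": 0,"fingers": 0},
    {"x": 0.0005,"y": 0,"z": 0.006,"roll": 0,"fingers": 0},
  ],
)

```text
clock: 13.07
eef_pos: [0.5674, 0.0428, 0.0238]
tool_rot: [-0.098, 0.697, 0.101, 0.703]
ft_force: [-12.9, -2.7, 14.3]
grip_width: 0.0293
```

```bash
python3 - <<'E'
from plan import *
to(S(-.055,.002,.0245),.285);print(inS(tool()[0]))
E
```

```text
pos [0.5674 0.0428 0.0238] d tool [-0.0005  0.001   0.0171] world-yaw turn 0.002 roll -0.002 q [ 0.07  0.54 -0.13  0.9   0.01 -0.21] t 13.0667 F [-12.9  -2.7  14.3] w 0.0293
[-0.07207732  0.00107765  0.0237755 ]
```

arm_command(
  motion=[
    {"x": 0,"y": 0,"z": 0.006,"roll": 0,"fingers": 0},
    {"x": 0,"y": 0,"z": 0.006,"roll": 0,"fingers": 0},
  ],
)

```text
clock: 13.23
eef_pos: [0.5697, 0.0436, 0.0237]
tool_rot: [-0.098, 0.703, 0.1, 0.697]
ft_force: [-13.9, -3.7, 14.2]
grip_width: 0.0294
```

```bash
python3 - <<'E'
from plan import *
to(S(-.055,.002,.0245),.285);print(inS(tool()[0]),tool()[1][:,0])
E
```

```text
pos [0.5697 0.0436 0.0237] d tool [-0.0009  0.0009  0.0147] world-yaw turn 0.004 roll -0.004 q [ 0.08  0.55 -0.1   0.93  0.   -0.21] t 13.2333 F [-13.9  -3.7  14.2] w 0.0294
[-0.06966276  0.00113294  0.02371121] [-8.86896910e-03  7.95753181e-04 -9.99960353e-01]
```

```bash
python3 - <<'E'
from plan import *
snap('side','d9');crop('d9',180,170,280,245,'c18');print(tool()[2]['ft_torque'])
E
```

```text
c18 scale 8.0
[-0.73642064  2.06632277  0.01744018]
```

View pics/c18.png

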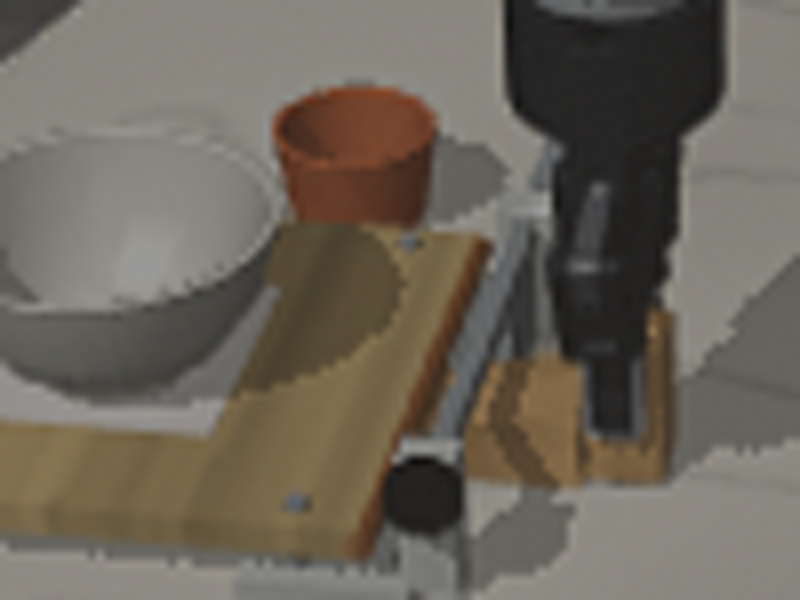

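arm_command(
  motion=[
    {"x": -0.0005,"y": 0,"z": 0.01,"roll": 0,"fingers": 0},
    {"x": -0.0005,"y": 0,"z": 0.008,"roll": 0,"fingers": 0},
  ],
)

```text
clock: 13.45
eef_pos: [0.5775, 0.046, 0.0237]
tool_rot: [-0.099, 0.71, 0.099, 0.69]
ft_force: [-10.2, -2.8, 7.4]
grip_width: 0.0293
```

```bash
python3 - <<'E'
from plan import *
to(S(-.055,.002,.0245),.285);print(inS(tool()[0]),tool()[1][:,0])
E
```

```text
pos [0.5775 0.046  0.0237] d tool [-0.001   0.0007  0.0064] world-yaw turn 0.005 roll -0.005 q [ 0.08  0.58 -0.05  0.97 -0.   -0.2 ] t 13.45 F [-10.2  -2.8   7.4] w 0.0293
[-0.061467    0.0012913   0.02371831] [-0.02710439 -0.00404582 -0.99962442]
```

arm_command(
  motion=[
    {"x": -0.0005,"y": 0,"z": 0.008,"roll": 0,"fingers": 0},
  ],
)

```text
clock: 13.53
eef_pos: [0.5802, 0.0469, 0.0237]
tool_rot: [-0.099, 0.713, 0.098, 0.687]
ft_force: [-13.1, -3.2, 12.2]
grip_width: 0.0295
```

```bash
python3 - <<'E'
from plan import *
to(S(-.055,.002,.0245),.285);print(inS(tool()[0]),tool()[1][:,0])
snap('side','d10');crop('d10',180,170,280,245,'c19');snap('scene','s10');crop('s10',275,180,415,300,'c20')
E
```

```text
pos [0.5802 0.0469 0.0237] d tool [-0.001   0.0006  0.0035] world-yaw turn 0.006 roll -0.006 q [ 0.08  0.59 -0.03  0.98 -0.   -0.2 ] t 13.5333 F [-13.1  -3.2  12.2] w 0.0295
[-0.0585682   0.0013799   0.02366303] [-0.03675914 -0.0066061  -0.99930232]
c19 scale 8.0
c20 scale 5.0
```

View pics/c19.png

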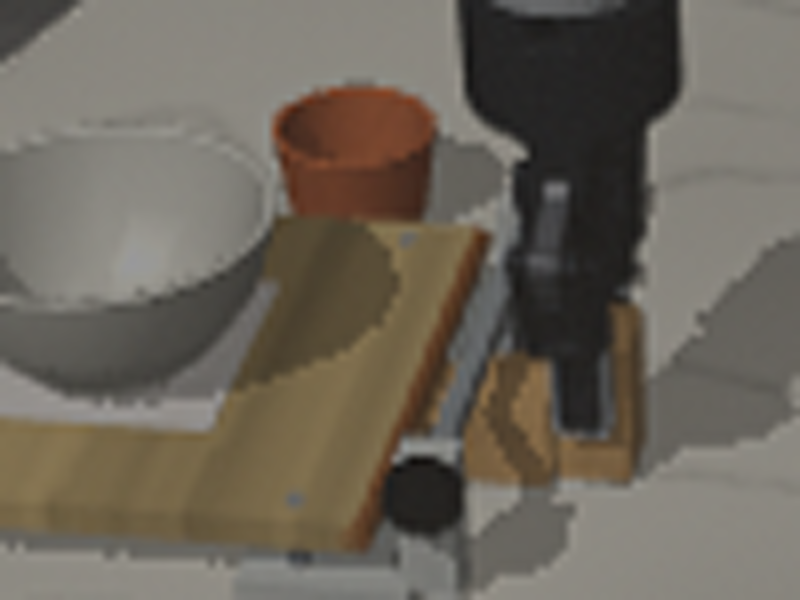

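View pics/c20.png

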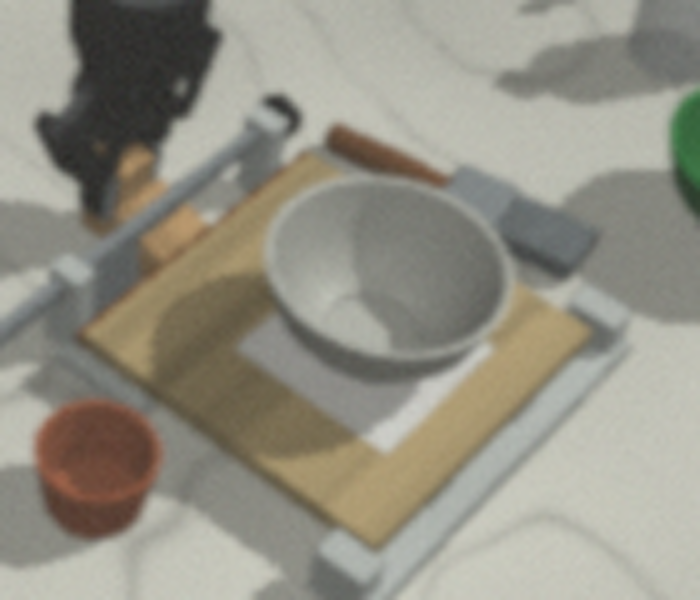

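```bash
cat > lift.py <<'E'
from plan import *
def lift(tag,ref='d0'):
    # plate's screw (front left) and corner patch vs start
    out=[]
    for P,h in (((.012,.085,.03),7),((.0,.095,.024),7),((.03,.05,.03),9)):
        u0=proj(ref,S(*P))[0]; d=(proj(ref,S(P[0],P[1],P[2]+.005))[0]-u0)/5
        A=cv2.cvtColor(ld(ref)[3],cv2.COLOR_RGB2GRAY).astype(np.float32);B=cv2.cvtColor(ld(tag)[3],cv2.COLOR_RGB2GRAY).astype(np.float32)
        c=np.round(u0).astype(int);T=cv2.getRectSubPix(A,(2*h+1,2*h+1),c.astype(float).tolist())
        best=max((cv2.matchTemplate(cv2.getRectSubPix(B,(2*h+1,2*h+1),(c+d*m).tolist()),T,cv2.TM_CCOEFF_NORMED)[0,0],m) for m in np.arange(-1,14,.25))
        out.append((round(float(best[0]),3),float(best[1])))
    print(tag,'corr, lift mm at points (front edge factor ~1)',out)
E
python3 - <<'E'
from lift import *
for t in('d8','d9','d10'):lift(t)
E
```

```text
d8 corr, lift mm at points (front edge factor ~1) [(0.509, 13.75), (0.224, 13.75), (0.971, 0.0)]
d9 corr, lift mm at points (front edge factor ~1) [(0.534, 13.75), (0.226, 13.75), (0.945, 1.25)]
d10 corr, lift mm at points (front edge factor ~1) [(0.581, 13.75), (0.222, 13.75), (0.927, 4.5)]
```

```bash
cat >> lift.py <<'E'
def lift2(tag,ref):
    out=[]
    for P,h in (((.02,.085,.03),5),((.02,.075,.03),6),((.03,.05,.03),9),((.015,-.085,.03),5),((.01,0,.03),7)):
        u0=proj(ref,S(*P))[0]; d=(proj(ref,S(P[0],P[1],P[2]+.005))[0]-u0)/5
        A=ld(ref)[3].astype(np.float32);B=ld(tag)[3].astype(np.float32)
        g=lambda I,c:cv2.getRectSubPix(I,(2*h+1,2*h+1),c.tolist()) if I.ndim==2 else np.dstack([cv2.getRectSubPix(np.ascontiguousarray(I[:,:,k]),(2*h+1,2*h+1),c.tolist()) for k in range(3)])
        T=g(A,u0)
        def sc(m):
            Q=g(B,u0+d*m);a=T-T.mean((0,1));b=Q-Q.mean((0,1));return (a*b).sum()/np.sqrt((a*a).sum()*(b*b).sum())
        best=max((sc(m),m) for m in np.arange(-2,13,.25));out.append((round(float(best[0]),2),round(float(best[1]/(1-P[0]/.2)),2)))
    print(tag,out)
E
python3 - <<'E'
from lift import *
for t in('d8','d9','d10'):lift2(t,'d3')
lift2('s10','s3')
E
```

```text
d8 [(1.0, 0.0), (1.0, 0.0), (1.0, 0.0), (1.0, 0.0), (0.98, -0.26)]
d9 [(0.96, 1.11), (0.98, 1.39), (0.99, 0.88), (0.98, 0.54), (0.96, 0.53)]
d10 [(0.83, 4.17), (0.94, 5.0), (0.97, 4.41), (0.91, 3.51), (0.93, 4.21)]
s10 [(0.96, 2.78), (0.97, 2.5), (0.97, 2.06), (0.84, 4.32), (0.61, 4.21)]
```

arm_command(
  motion=[
    {"x": -0.0005,"y": 0,"z": 0.006,"roll": 0,"fingers": 0},
  ],
)

```text
clock: 13.72
eef_pos: [0.583, 0.0477, 0.0237]
tool_rot: [-0.099, 0.715, 0.097, 0.685]
ft_force: [-12.3, -2.5, 10.5]
grip_width: 0.0296
```

```bash
python3 - <<'E'
from lift import *
for i in range(4):
    snap('side','d11');to(S(-.055,.002,.0245),.285);print(inS(tool()[0]),tool()[1][:,0])
lift2('d11','d3');crop('d11',180,170,280,245,'c21')
E
```

```text
pos [0.5839 0.048  0.0236] d tool [-0.0009  0.0006 -0.0003] world-yaw turn 0.006 roll -0.006 q [ 0.08  0.6  -0.01  1.   -0.   -0.19] t 13.7667 F [-10.3  -2.3  10.7] w 0.0295
[-0.05478714  0.0013733   0.0236326 ] [-0.04201037 -0.00809147 -0.99908441]
pos [0.5839 0.048  0.0237] d tool [-0.0008  0.0006 -0.0003] world-yaw turn 0.006 roll -0.006 q [ 0.08  0.6  -0.02  1.   -0.   -0.19] t 13.8167 F [-9.9 -1.5  8.8] w 0.0292
[-0.05476938  0.00138836  0.02365145] [-0.04147677 -0.00800526 -0.9991074 ]
pos [0.5839 0.048  0.0236] d tool [-0.0009  0.0006 -0.0003] world-yaw turn 0.006 roll -0.006 q [ 0.08  0.6  -0.02  1.   -0.   -0.19] t 13.8667 F [-9.1 -1.9  8.7] w 0.0296
[-0.05478216  0.00140915  0.02362407] [-0.04129678 -0.00787752 -0.99911587]
pos [0.5839 0.048  0.0237] d tool [-0.0008  0.0006 -0.0003] world-yaw turn 0.006 roll -0.006 q [ 0.08  0.6  -0.02  1.   -0.   -0.19] t 13.9167 F [-8.8 -1.9  7.6] w 0.0294
[-0.05474203  0.00137227  0.02367051] [-0.04101883 -0.00787511 -0.99912734]
d11 [(0.72, 7.22), (0.9, 6.94), (0.94, 5.29), (0.88, 4.32), (0.92, 5.0)]
c21 scale 8.0
```

View pics/c21.png

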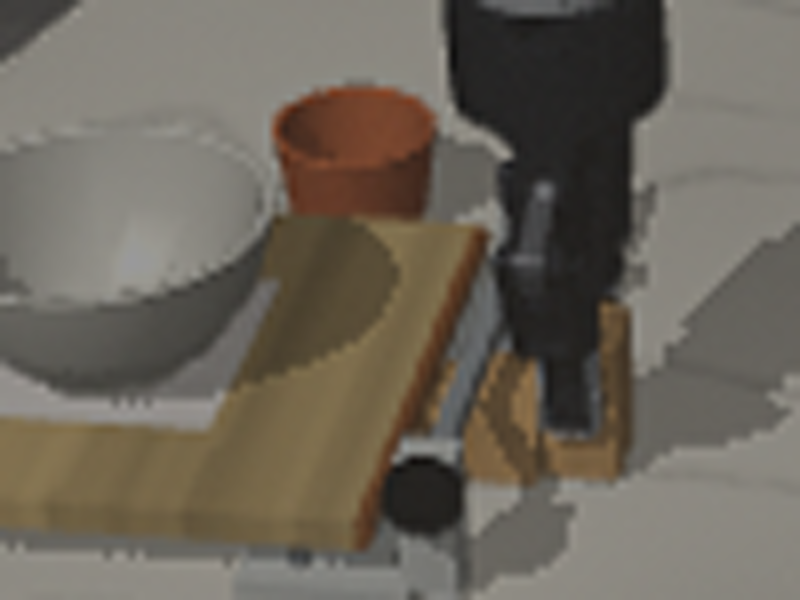

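```bash
python3 - <<'E'
from lift import *
for x in(-.058,-.056):
  q=proj('d11',[S(x-.015,.016,0),S(x-.015,.016,.06),S(x-.015,-.014,.06),S(x+.015,.021,0)])
  print(x,((q-[180,170]+.5)*8-.5).round(0).tolist())
crop('d11',230,200,270,235,'c22')
E
```

```text
-0.058 [[625.0, 490.0], [623.0, 350.0], [637.0, 305.0], [541.0, 490.0]]
-0.056 [[620.0, 489.0], [617.0, 349.0], [632.0, 305.0], [535.0, 490.0]]
c22 scale 17.142857142857142
```

View pics/c22.png

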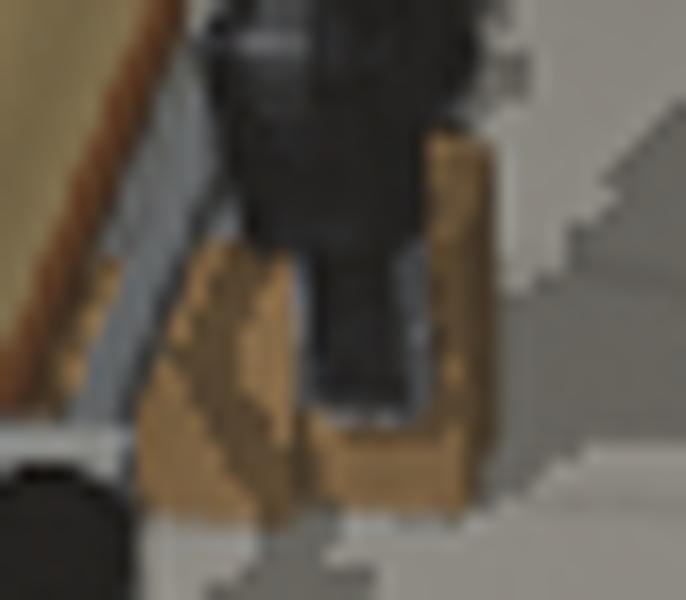

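```bash
python3 - <<'E'
from lift import *
for tag,x,y,o in(('d7',-.1885,-.0025,(215,165)),('d8',-.102,.000,(180,170)),('d11',-.0563,.0005,(180,170)),('d9',-.0715,.0003,(180,170))):
  q=proj(tag,[S(x-.015,y+.015,0),S(x+.015,y+.02,0),S(x-.015,y-.015,.06)])
  print(tag,((q-o+.5)*8-.5).round(0).tolist())
for tag,c in(('d7',(304,233)),('d8',(274,231)),('d9',(264,230)),('d11',(257,229))):
  crop(tag,c[0]-35,c[1]-35,c[0]+15,c[1]+5,'z'+tag,8)
cv2.imwrite('pics/zz.png',np.vstack([np.hstack([cv2.imread(f'pics/z{t}.png') for t in p]) for p in(('d7','d8'),('d9','d11'))]))
E
```

```text
d7 [[707.0, 556.0], [622.0, 557.0], [721.0, 370.0]]
d8 [[746.0, 499.0], [662.0, 500.0], [759.0, 314.0]]
d11 [[621.0, 489.0], [536.0, 489.0], [633.0, 304.0]]
d9 [[662.0, 492.0], [578.0, 493.0], [675.0, 307.0]]
zd7 scale 8
zd8 scale 8
zd9 scale 8
zd11 scale 8
```

View pics/zz.png

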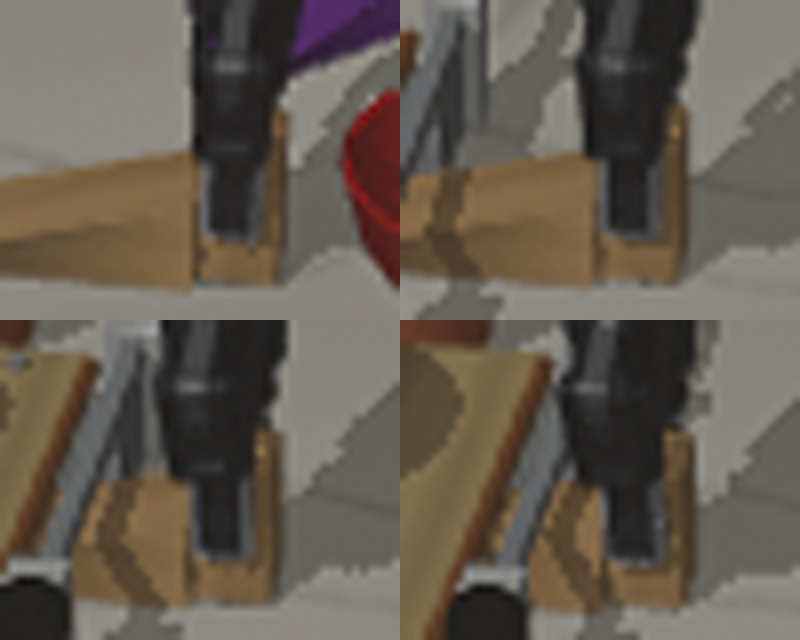

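```bash
python3 - <<'E'
from lift import *
snap('scene','s12');snap('side','d12');snap('side','d12');to(S(-.055,.002,.0245),.285);lift2('d12','d3');print(np.abs(get_obs()['joint_vel']).max())
job_done();print(get_obs()['clock'])
E
```

```text
pos [0.5839 0.048  0.0237] d tool [-0.0008  0.0006 -0.0003] world-yaw turn 0.006 roll -0.006 q [ 0.08  0.6  -0.02  1.   -0.   -0.19] t 14.0667 F [-8.  -2.3  8.1] w 0.0294
d12 [(0.72, 7.22), (0.9, 6.94), (0.94, 5.29), (0.88, 4.32), (0.92, 5.0)]
0.0018201539832586578
the job is handed in; nothing more can be done
the job is handed in; nothing more can be done
```

View pics/s12.png

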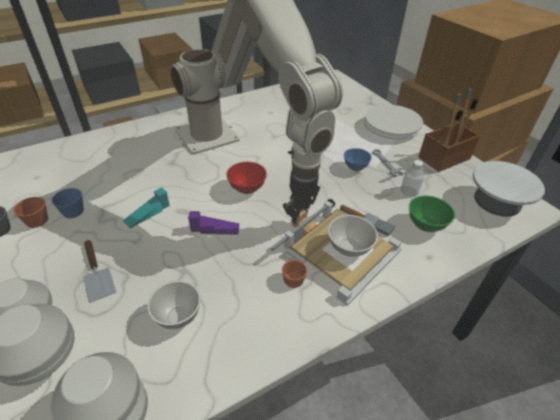

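I pushed the stop knob home, then gripped the wooden wedge and set it down in front of the mouth. From there I slid it along the table under the plate edge and handed in, at about 14 s, while still holding and pressing it.

**Last checks:**
- **Lift:** About 5 mm at the front edge, judged from the side camera. The better image patches gave 4.3–5.3 mm. The two by the left corner gave about 7 mm with a poorer match. The wedge's position should give about 5 mm.
- **Hold:** The arm was still, pressing with about 8 N and gripping the 29 mm block. The wedge's base looked flat; the tool leaned about 0.08 rad relative to the grasp, but the block did not.
- **Surroundings:** The bowl is in its place on the plate. The listed bystanders visible in the last scene image look unmoved.

**Disagreement:** The camera put the home knob face at 97 mm instead of 105 mm. I judged the slide home because the push met a hard stop of about 23 N and the knob sits against its post.

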